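# Press a connector home on a circuit board with a hand press

### The job

Take the green circuit board out of the black tray by its metal can and lay it flat in the hand press's nest, its white connector under the ram, then swing the red hold-down clamp over it and press its yellow tab down until the catch holds it shut. Then pull the press's red handle all the way down to its stop, so that the connector is pressed home, and ease the handle slowly back up to its rest, taking a couple of seconds and never letting it spring back. Leave the board clamped in the press and everything else where it stands.

Things in the scene. Friction and masses are not known exactly. Their poses are not given: they have to be found in the camera images.
- press: Fixed bench press; origin on the table under the nest's middle, x to its column, y left, z up. mm: base x -110..180, y +-75, z 20; column x 122..172, y +-35, z 295; head x 35..160, y +-25, z 160..240. Eight cone-topped posts, 13 tall, leave the board 2.5 play. Catch block x -14..28, y 50..74, z 40. Lever at right, open clamp in front: the board goes in from the left (+y) under the ram, then down
- nest (a point): middle of the nest floor, 20 mm above the table, axes as the press; the board's origin belongs here with its x along the press's x
- ram_foot (a point): middle of the underside of the ram's dark foot (18 x 44 mm), at x 50, y 0 mm of the press, 96.5 mm above the table with the handle at rest; the full stroke lowers it 60 mm
- board: green circuit board 130 x 80 x 5 mm (x, y, z), 0.13 kg; origin at the centre of its underside. Metal can to grip: 22 (x) x 24 (y) mm, centred at x -45, y 0 mm, 5 to 27 mm above the underside. White connector (14 x 42 mm) centred at x +50 mm, top 25 mm above the underside when proud, about 17 when home
- connector (a joint): how far the connector is pressed into the board, m: 0 = 8 mm proud, 0.008 = home; takes about 20 N
- connector_top (a point): centre of the connector's top face
- tray: black tray 260 x 250 mm (x, y), walls 30 mm high and 5 mm thick, floor 5 mm thick; origin at the centre of its underside; fixed. The board lies in its +y half, small parts in the -y half
- clamp (a joint): red hold-down clamp, rad: 0 = shut, 0.15 to 0.2 = resting on the catch, not held, 1.57 = upright, 2.1 = leaning open to the press's front. Frame 78 x 68 x 5 mm hinged along the press's y at its front, with a window for the can; turns easily, falls onto the catch once past upright; about 10 N on the tab snaps it in
- clamp_tab (a point): middle of the outer (upper when shut) face of the clamp's yellow thumb tab, 34 x 40 x 5 mm, on its left side, 58 mm from the hinge and 58 mm left of the press's middle; when shut it lies 32 mm above the table
- clamp_hinge (a point): point on the clamp's hinge line in the tab's plane, at x -92, y 58, z 29.5 mm of the press
- lever (a joint): press lever angle, rad: 0 = at rest (65 degrees above level, leaning to the press's front), 1.25 = pulled down to the stop (about 7 degrees below level). A spring returns it; about 5 to 12 N at the handle
- handle (a point): middle of the red cross-bar handle, 20 mm thick and 85 mm long along the press's y, 160 mm from the lever's hinge; lever rod 12 mm thick, 45 mm towards +y from this point
- lever_hinge (a point): point on the lever's hinge line in the plane of the handle's middle, at x 60, y -120, z 190 mm of the press; the handle moves on a 160 mm circle about it towards the press's front and down
- flux: bystander: upright clear bottle, 44 mm thick, 120 mm tall, beside the press; origin under it
- module: bystander: upright metal bracket with black module on a foot 50 x 30 mm, 60 mm tall, under the press's handle; origin under it
- heatsink: bystander in the tray: finned aluminium block 40 x 40 x 24 mm; origin under it
- relay: bystander in the tray: blue block 30 x 22 x 18 mm; origin under it
- driver: bystander: orange screwdriver 160 mm long lying at the front of the table
- tin: bystander: metal jar 60 mm wide and tall, at the back; origin under it
- cup: bystander: blue cup 70 mm wide, 90 mm tall, at the left; origin under it
- coil: bystander: copper spool 44 mm wide, 24 mm tall, at the right; origin under it
Not all that is in view belongs to the job. There is more than one size of the board; the job needs the largest.

How it is judged:
By the outcome, as a careful person would: the job done as asked, in the order asked, and still so for the second after the job is handed in, with the robot touching nothing.
It also fails if it takes over 72 s, if anything falls off the work surface, if the arm or the gripper's body presses on something with over 40 N, if the wrist force passes 120 N, or if a joint passes its speed limit or range.

### The arm

A 6-joint arm with a two-finger parallel gripper is mounted at the origin on the work surface. World frame = base frame: x ahead of the robot, y to its left, z up, the work surface at z = 0. Lengths are in m, angles in degrees, forces in N, time in s.
With the tool pointing down it reaches from about 0.375 to 0.975 m from the base axis. Payload 3.8 kg.
Tool frame: the origin (TCP) lies on the mounting face of the last link; the fingertips stand 173 mm ahead of it and the grasp point (between the pads) lies 155 mm ahead of it; x points along the fingers, y is the direction in which the jaws open and shut, and the axes are right-handed (so a half turn about x gives the same grasp; the last joint's range is limited). The gripper opens to 85 mm and grips with 20 to 120 N. Pads are 22 mm wide; open, the fingers measure 114 mm over their backs; the gripper's body (76 mm by 85 mm) begins 54 mm behind the grasp point. The pads swing forward as they close: fully open they stand 13 mm farther back than shut.
Start: joints at [-66.801, 15.12, 91.902, -0, 72.978, -2.114], TCP at [0.289, -0.61, 0.405] pointing down, gripper open.
Joint ranges: [-150.88, 150.88], [-54.13, 125.18], [17.81, 147.31], [-75.09, 255.09], [0, 152.58], [-146.25, 146.25]. Speed limits (degrees/s): [147.25, 147.25, 180, 180, 180, 180].

### API

Orientations are given as [roll, pitch, yaw] about the fixed x, y, z axes, in that order (R = Rz(yaw) Ry(pitch) Rx(roll)).
In Python, from rig import r, get_image, camera_info gives the robot as it stands.
- The arm moves only by the tool jog_arm, never from a script. Its argument "increments" is a list of rows, each an object with "translation": the shift along the tool's x, y, z scaled (see below), a list of three; "twist": the turn about the tool's x scaled (see below); "grip": the opening, from 0 (shut) to 1 (fully open). A call has 1 to 5 rows; each row shifts and turns the commanded pose from where the row before left it, along the tool's axes as they then stand; what a row does not reach is not made up. The controller multiplies each number of a shift by 0.05 m and each number of a turn by 0.12 rad. A row lasts 1/10 s, in which the tool goes at most 50 mm and 8.59 degrees, less where a joint would pass 70% of its speed; a pose out of reach is approached as far as the arm can. A call with a number of a shift or a turn outside -1 to 1 is refused whole. A call with a gripper value outside its range is refused whole. The fingers move at their own pace and stop on an object; "squeeze" is the grip in N (left out, the last holds). Time passes only in rows, so rows that do not move let the fingers close. It gives the time, the measured TCP pose, the force and the opening at its end, in the units of the state.
- r.sense(): the state, without advancing time (a new reading comes with each control period).
- get_image(name): name is "scene" or "side" or "wrist"; returns the picture (480x640x3 uint8, red, green, blue); there is no depth.
- camera_info(name): a dict with "K" (3x3 intrinsics, pixels), "camera_from_world" (4x4, takes a point from world to camera coordinates). Camera axes: x right, y down, z forward; pixel columns grow to the right and rows downward; lengths in m; the calibration is good to about 2 mm. A picture is of the moment at which its call begins: read the wrist's pose just before it. camera_info takes no time and is no camera call; for the wrist camera it gives the pose at the moment of the call.
- r.close_job(): hands the job in, once; it reports no verdict.
The state is a dict: "clock": time; "joint_positions": joint angles; "dq": joint speeds; "joint_torque": joint torques, N m; "tool_pos": TCP position; "orientation": TCP orientation; "wrist_force": force on the tool from outside, world axes, zero at the start; "wrist_torque": the same for the moment, N m; "opening": finger opening in m.
Only numpy, scipy, OpenCV 4.12 (cv2) and the standard library are available. Lean on these libraries where they do the work, as an engineer would, in place of code of your own. Each camera call takes 0.05 s, during which the arm holds its last target.

## Working session

There is one attempt and no reset: what is moved stays moved. The work goes in short steps, Python scripts to look and compute and a tool call to move; the robot and the scene stay as the last step left them, time stands still between calls to the robot, and variables do not carry over. Pictures are saved under pics/ and viewed, and the job is handed in when it is done.

Besides the shell and the picture viewer there is one more tool, called after ">>>" as name(argument=value, ...) on one line, values as JSON. jog_arm: Moves the arm, as the interface text tells. Shifts and turns lie within -1 to 1; 1 stands for 0.05 m of shift or 0.12 rad of turn. Its arguments: {"type":"object","properties":{"increments":{"type":"array"},"squeeze":{"type":"number"}},"required":["increments"]}

```bash
mkdir -p pics; ls; python3 - <<'E'
from rig import r,get_image,camera_info
import cv2
print(r.sense())
for n in ["scene","side","wrist"]:
    im=get_image(n); cv2.imwrite(f"pics/{n}0.png",im[:,:,::-1])
    c=camera_info(n); print(n,c)
E
```

```text
pics
{'clock': 0.0, 'joint_positions': array([-6.68000225e+01,  1.51701837e+01,  9.19803374e+01, -1.20444092e-03,
        7.29770226e+01, -2.11388688e+00]), 'dq': array([ 0.03727388,  0.07160872,  0.09894006, -0.02815176, -0.05456024,
        0.00764944]), 'joint_torque': array([-1.63413388e-03, -5.15115523e+01, -3.67310858e+01, -2.59299059e-04,
        1.28886499e-02,  3.35646604e-06]), 'tool_pos': array([ 0.28848096, -0.60987879,  0.40335817]), 'orientation': array([-91.59689497,  89.87245116, 113.7173233 ]), 'wrist_force': array([ 0.08304073, -0.22126895, -0.63351605]), 'wrist_torque': array([ 0.03253574,  0.06468808, -0.01057439]), 'opening': 0.08530217143499066}
scene {'K': array([[506.08235928,   0.        , 319.43984213],
       [  0.        , 506.08235928, 233.39300299],
       [  0.        ,   0.        ,   1.        ]]), 'camera_from_world': array([[ 0.70353569,  0.71062221, -0.00732137, -0.40276864],
       [ 0.59003435, -0.58983054, -0.55132513, -0.19609674],
       [-0.39610225,  0.38355704, -0.83425835,  1.67065741],
       [ 0.        ,  0.        ,  0.        ,  1.   
[... 176 characters left out ...]
'camera_from_world': array([[ 0.9836261 , -0.179179  , -0.01935401, -0.55823268],
       [-0.1100765 , -0.5122789 , -0.85173557,  0.2315049 ],
       [ 0.14269848,  0.83991976, -0.5236143 ,  1.26559281],
       [ 0.        ,  0.        ,  0.        ,  1.        ]])}
wrist {'K': array([[399.982907  ,   0.        , 330.5966133 ],
       [  0.        , 399.982907  , 244.77584092],
       [  0.        ,   0.        ,   1.        ]]), 'camera_from_world': array([[ 0.42726415, -0.90412103, -0.00324091, -0.67228325],
       [-0.86836182, -0.41135823,  0.27700569, -0.03657604],
       [-0.25177985, -0.11554032, -0.96086281,  0.38048562],
       [ 0.        ,  0.        ,  0.        ,  1.        ]])}
```

View pics/scene0.png

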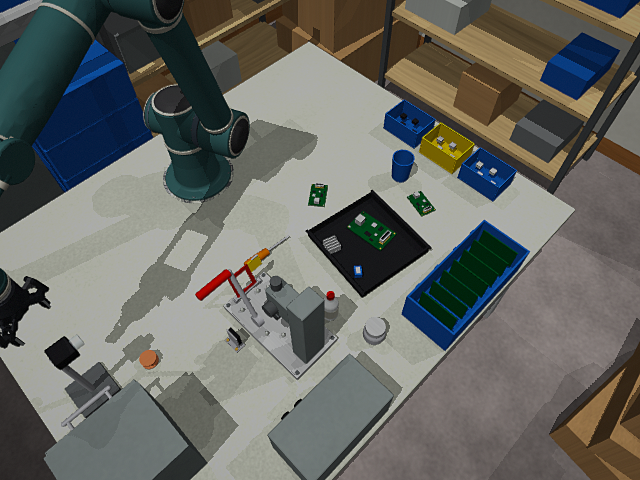

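View pics/side0.png

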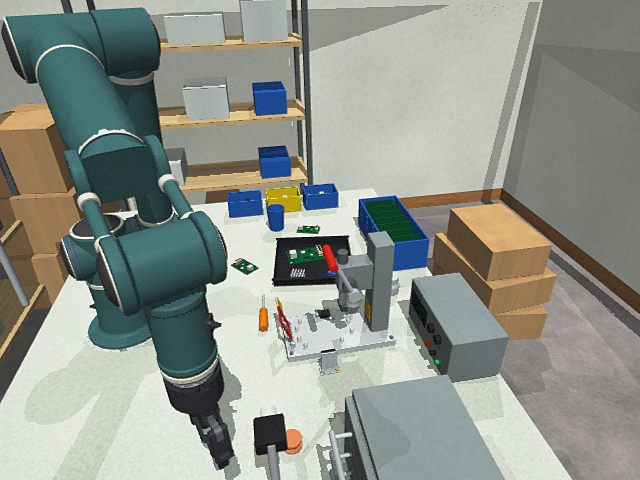

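View pics/wrist0.png

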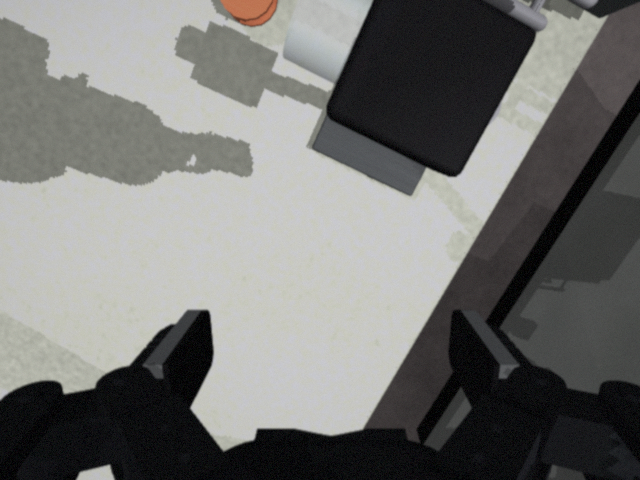

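Boards visible in scene: a small one at (318,195), a small one at (421,203), green cards in the blue bin at (467,283), and the one in the tray at (371,230). The tray board is the largest and matches the description. Next I'll check it in a close crop.

```bash
python3 - <<'E'
import cv2
im=cv2.imread("pics/scene0.png")
cv2.imwrite("pics/c1.png",cv2.resize(im[185:300,300:440],None,fx=5,fy=5,interpolation=cv2.INTER_CUBIC))
cv2.imwrite("pics/c2.png",cv2.resize(im[240:385,190:350],None,fx=4.1,fy=4.1,interpolation=cv2.INTER_CUBIC))
im=cv2.imread("pics/side0.png")
cv2.imwrite("pics/c3.png",cv2.resize(im[225:380,255:410],None,fx=3.8,fy=3.8,interpolation=cv2.INTER_CUBIC))
E
```

```text
(no output)
```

View pics/c1.png

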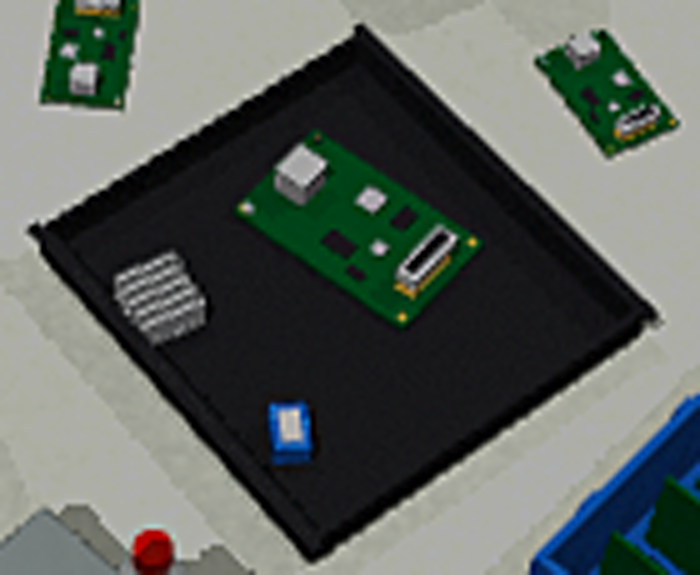

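View pics/c2.png

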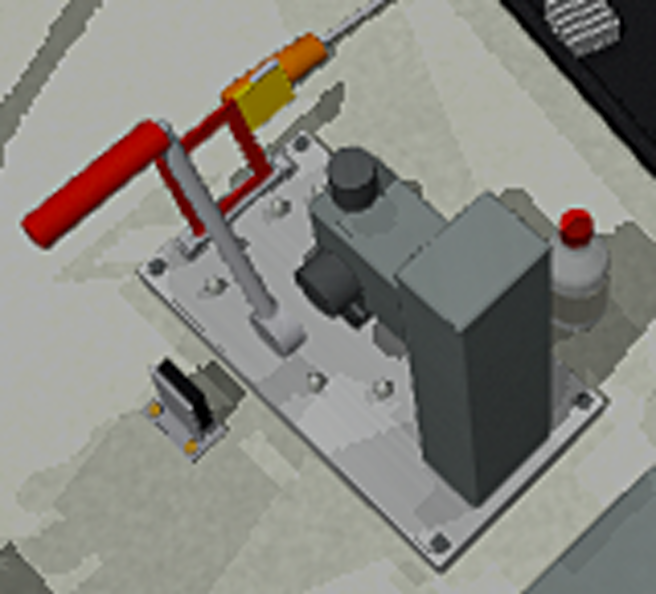

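View pics/c3.png

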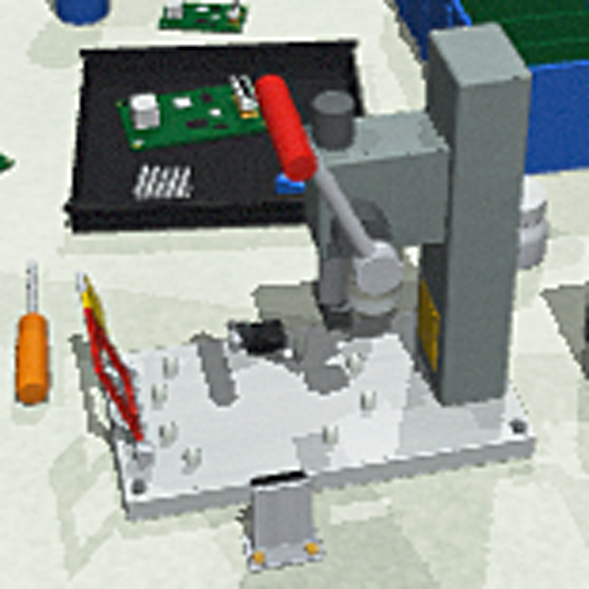

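```bash
cat > h.py <<'E'
import numpy as np, cv2
from scipy.optimize import least_squares
from rig import r,get_image,camera_info
def proj(c,P):
    P=np.atleast_2d(P); T=c["camera_from_world"]; q=P@T[:3,:3].T+T[:3,3]; q=q@c["K"].T
    return q[:,:2]/q[:,2:]
def back(c,uv,z):
    T=c["camera_from_world"]; R=T[:3,:3]; o=-R.T@T[:3,3]
    d=R.T@np.linalg.solve(c["K"],np.array([uv[0],uv[1],1.])); return o+d*(z-o[2])/d[2]
def w(pose,L):
    x,y,a=pose; L=np.atleast_2d(L)*1e-3; ca,sa=np.cos(a),np.sin(a)
    return np.c_[x+ca*L[:,0]-sa*L[:,1], y+sa*L[:,0]+ca*L[:,1], L[:,2]]
def fit(obs,x0):
    # obs list of (cam, L Nx3 mm, uv Nx2)
    f=lambda p: np.concatenate([(proj(c,w(p,L))-uv).ravel() for c,L,uv in obs])
    s=least_squares(f,x0,loss="soft_l1",f_scale=1.5); return s.x,f(s.x).reshape(-1,2)
E
cat > m1.py <<'E'
from h import *
S=camera_info("scene");D=camera_info("side")
sc=lambda a,s,o: np.array(a,float)/s+np.array(o)
a=sc([(140,270),(305,133),(605,402),(398,270),(490,195),(550,245),(460,330)],4.1,(190,240))
La=[(-110,-75,20),(-110,75,20),(180,75,20),(122,-35,295),(122,35,295),(172,35,295),(172,-35,295)]
b=sc([(428,35),(500,22),(530,75),(438,88),(127,503),(533,437)],3.8,(255,225))
Lb=[(122,35,295),(172,35,295),(172,-35,295),(122,-35,295),(-110,-75,20),(180,-75,20)]
p,e=fit([(S,La,a),(D,Lb,b)],[.6,-.2,0]); print("press",p,np.degrees(p[2]));print(e.round(1).tolist())
a=sc([(315,132),(237,208),(403,325),(480,240)],5,(300,185))
q,e=fit([(S,[(-65,40,10),(-65,-40,10),(65,-40,10),(65,40,10)],a)],[.7,.1,0]);print("board",q,np.degrees(q[2]),e.round(1).tolist())
for n,uv in [("flux",(577/4.1+190,320/4.1+240)),("module",(190/4.1+190,445/4.1+240))]:
    P=back(S,uv,0); d=P[:2]-p[:2]; ca,sa=np.cos(p[2]),np.sin(p[2]); print(n,P,"press frame",(ca*d[0]+sa*d[1])*1e3,(-sa*d[0]+ca*d[1])*1e3)
for uv in [(372,193),(307,232),(431,247),(362,294)]: print("tray",back(S,uv,.03))
E
python3 m1.py
```

```text
press [ 0.54979384 -0.16584604  0.011416  ] 0.6540886176560725
[[-1.4, -1.0], [-0.8, -1.8], [-0.3, 0.0], [-2.1, 0.3], [-1.3, -2.3], [0.4, 0.0], [-0.9, 0.9], [0.2, -2.7], [0.2, -1.4], [1.6, -1.2], [5.8, -2.2], [-0.1, -1.5], [1.3, -1.1]]
board [0.5590964  0.2352874  0.07625183] 4.368908012464625 [[-0.2, -0.9], [-0.9, 0.0], [0.2, 0.4], [0.8, 0.2]]
flux [ 6.70869262e-01 -5.39334140e-02 -2.22044605e-16] press frame 122.34509593253904 110.52316902132885
module [ 0.55579319 -0.29268781  0.        ] press frame 4.550963333768813 -126.90198979443801
tray [0.47465899 0.32861733 0.03      ]
tray [0.43636499 0.08303296 0.03      ]
tray [0.72926861 0.30189097 0.03      ]
tray [0.69056107 0.04797345 0.03      ]
```

```bash
cat >> h.py <<'E'
from scipy.spatial.transform import Rotation as Ro
def st():
    s=r.sense(); R=Ro.from_euler('xyz',s["orientation"],degrees=True).as_matrix(); return s,R
def jawyaw(R): return np.degrees(np.arctan2(R[1,1],R[0,1]))
def plan(target,yaw=None):
    """units needed: translation in present tool axes /0.05, twist /0.12rad to bring jaw axis to yaw (mod 180)"""
    s,R=st(); d=R.T@(np.array(target)-s["tool_pos"])/.05
    out=dict(t=round(s["clock"],2),units=d.round(2).tolist(),jaw=round(jawyaw(R),2))
    if yaw is not None:
        dy=(yaw-jawyaw(R)+90)%180-90
        out["twist"]=round(-np.radians(dy)/.12,2)   # tool x down: +twist => -yaw
    return out
E
python3 - <<'E'
from h import *
s,R=st(); print(R.round(3)); print(plan([.50,.15,.40],4.4),plan([.50,.15,.40],94.4))
E
```

```text
[[-0.001  0.428 -0.904]
 [ 0.002 -0.904 -0.428]
 [-1.    -0.002 -0.   ]]
{'t': 0.15, 'units': [0.1, -11.93, -10.32], 'jaw': np.float64(-64.69), 'twist': np.float64(-10.05)} {'t': 0.15, 'units': [0.1, -11.93, -10.32], 'jaw': np.float64(-64.69), 'twist': np.float64(3.04)}
```

>>> jog_arm(increments=[{"translation": [0, -0.75, -0.65], "twist": 0, "grip": 1}, {"translation": [0, -0.75, -0.65], "twist": 0, "grip": 1}, {"translation": [0, -0.75, -0.65], "twist": 0, "grip": 1}, {"translation": [0, -0.75, -0.65], "twist": 0, "grip": 1}, {"translation": [0, -0.75, -0.65], "twist": 0, "grip": 1}])

```text
clock: 0.65
tool_pos: [0.3553, -0.3693, 0.4043]
orientation: [-98.7, 90.0, 106.6]
wrist_force: [0.2, 0.2, 0.0]
opening: 0.0855
```

>>> jog_arm(increments=[{"translation": [0, -0.75, -0.65], "twist": 0, "grip": 1}, {"translation": [0, -0.75, -0.65], "twist": 0, "grip": 1}, {"translation": [0, -0.75, -0.65], "twist": 0, "grip": 1}, {"translation": [0, -0.75, -0.65], "twist": 0, "grip": 1}, {"translation": [0, -0.75, -0.65], "twist": 0, "grip": 1}])

```text
clock: 1.15
tool_pos: [0.4219, -0.1303, 0.4046]
orientation: [144.9, 90.0, -9.8]
wrist_force: [0.7, -0.0, -0.6]
opening: 0.0852
```

>>> jog_arm(increments=[{"translation": [0, -0.75, -0.65], "twist": 0, "grip": 1}, {"translation": [0, -0.75, -0.65], "twist": 0, "grip": 1}, {"translation": [0, -0.75, -0.65], "twist": 0, "grip": 1}, {"translation": [0, -0.75, -0.65], "twist": 0, "grip": 1}, {"translation": [0, -0.75, -0.65], "twist": 0, "grip": 1}])

```text
clock: 1.65
tool_pos: [0.4887, 0.1089, 0.4046]
orientation: [125.5, 90.0, -29.1]
wrist_force: [1.0, -0.8, 0.6]
opening: 0.0852
```

>>> jog_arm(increments=[{"translation": [0, 0, 0], "twist": -1, "grip": 0.7}, {"translation": [0, 0, 0], "twist": -1, "grip": 0.7}, {"translation": [0, 0, 0], "twist": -1, "grip": 0.7}, {"translation": [0, 0, 0], "twist": -1, "grip": 0.7}, {"translation": [0, 0, 0], "twist": -1, "grip": 0.7}])

```text
clock: 2.15
tool_pos: [0.4886, 0.1069, 0.4043]
orientation: [-49.9, 90.0, -169.9]
wrist_force: [0.1, -0.1, -0.2]
opening: 0.0596
```

>>> jog_arm(increments=[{"translation": [0, 0, 0], "twist": -1, "grip": 0.7}, {"translation": [0, 0, 0], "twist": -1, "grip": 0.7}, {"translation": [0, 0, 0], "twist": -1, "grip": 0.7}, {"translation": [0, 0, 0], "twist": -1, "grip": 0.7}, {"translation": [0, 0, 0], "twist": -1, "grip": 0.7}])

```text
clock: 2.65
tool_pos: [0.4886, 0.1067, 0.4044]
orientation: [-84.4, 90.0, -170.1]
wrist_force: [0.6, -0.5, -0.2]
opening: 0.0599
```

```bash
python3 - <<'E'
from h import *
s,R=st(); print(s["tool_pos"],s["joint_positions"].round(1),s["opening"],s["clock"])
im=get_image("wrist"); cv2.imwrite("pics/w1.png",im[:,:,::-1]); c=camera_info("wrist"); np.savez("w1.npz",**c)
T=c["camera_from_world"]; print(-T[:3,:3].T@T[:3,3]); print(plan([.5142,.2319,.3],4.4))
E
```

```text
[0.48860401 0.10670157 0.40435712] [  9.5  -4.  112.8  -0.   71.2   5.1] 0.0598744544800184 2.65
[0.48248418 0.17753761 0.37425829]
{'t': 2.7, 'units': [2.09, 0.71, -2.45], 'jaw': np.float64(4.6), 'twist': np.float64(0.03)}
```

View pics/w1.png

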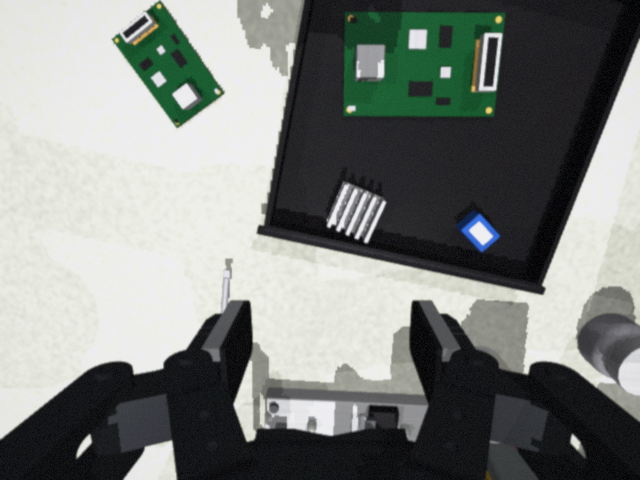

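Board corners in the wrist image are near (344,12), (505,13), (494,117) and (344,115), with the can on its left at (370,62). Enlarging to measure.

```bash
python3 - <<'E'
import cv2
im=cv2.imread("pics/w1.png")
cv2.imwrite("pics/c4.png",cv2.resize(im[0:125,330:520],None,fx=4.2,fy=4.2,interpolation=cv2.INTER_CUBIC))
E
```

```text
(no output)
```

View pics/c4.png

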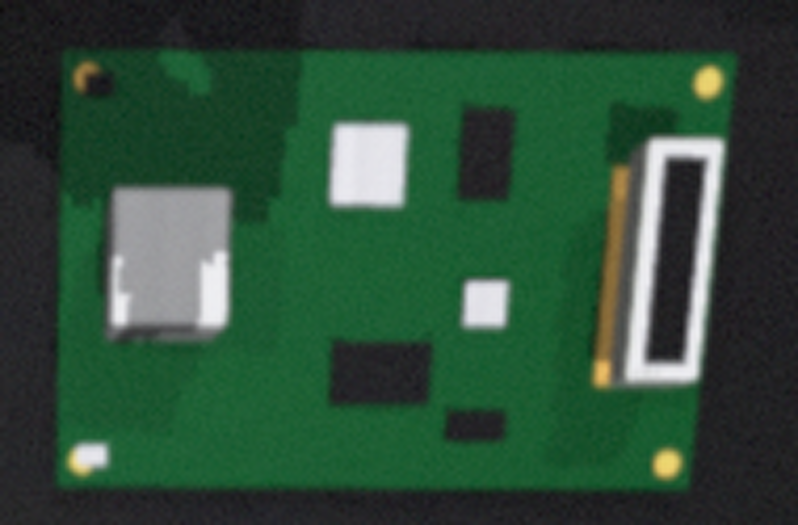

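```bash
python3 - <<'E'
from h import *
c=dict(np.load("w1.npz"))
f=lambda a: np.array(a,float)/4.2+np.array([330,0])
L=[(-65,40,10),(65,40,10),(65,-40,10),(-65,-40,10),(-56,12,32),(-34,12,32),(-34,-12,32),(-56,-12,32)]
uv=f([(63,50),(737,54),(690,490),(57,488),(112,187),(232,187),(228,326),(108,326)])
q,e=fit([(c,np.array(L),uv)],[.56,.235,.08]); print(q,np.degrees(q[2]),e.round(1).tolist())
can=w(q,[(-45,0,0)])[0]; print(can)
print(plan([can[0],can[1],.03+.155+.05],np.degrees(q[2])))
E
```

```text
[0.55379109 0.23539204 0.07518311] 4.307674828575999 [[0.0, 0.2], [-0.3, 0.0], [-0.6, -0.3], [0.1, -0.6], [0.3, -0.0], [0.0, 0.1], [-0.3, 0.2], [0.6, 0.1]]
[0.50891821 0.23201198 0.        ]
{'t': 2.7, 'units': [3.39, 0.61, -2.47], 'jaw': np.float64(4.6), 'twist': np.float64(0.04)}
```

>>> jog_arm(increments=[{"translation": [0.3, 0.2, -0.82], "twist": 0.04, "grip": 0.5}, {"translation": [0.3, 0.2, -0.82], "twist": 0, "grip": 0.5}, {"translation": [0.3, 0.21, -0.83], "twist": 0, "grip": 0.5}, {"translation": [0.9, 0, 0], "twist": 0, "grip": 0.5}, {"translation": [0.9, 0, 0], "twist": 0, "grip": 0.5}])

```text
clock: 3.2
tool_pos: [0.5115, 0.2338, 0.2696]
orientation: [108.5, 89.8, 22.3]
wrist_force: [-0.4, 0.4, -1.3]
opening: 0.0427
```

>>> jog_arm(increments=[{"translation": [0, 0, 0], "twist": 0, "grip": 0.5}])

```text
clock: 3.3
tool_pos: [0.5071, 0.231, 0.2625]
orientation: [-71.8, 89.2, -158.0]
wrist_force: [-1.2, -0.3, -0.1]
opening: 0.0426
```

```bash
python3 - <<'E'
from h import *
print(plan([.5089,.2320,.185],4.31))
im=get_image("wrist"); cv2.imwrite("pics/w2.png",im[:,:,::-1])
E
```

```text
{'t': 3.3, 'units': [1.55, 0.06, -0.02], 'jaw': np.float64(3.74), 'twist': np.float64(-0.08)}
```

View pics/w2.png

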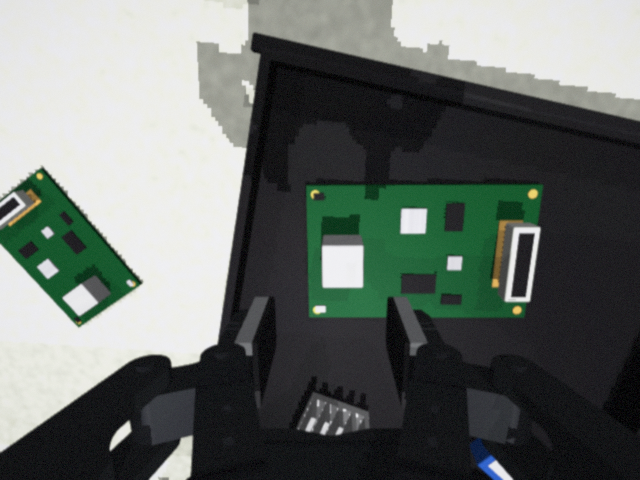

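>>> jog_arm(increments=[{"translation": [0.6, 0, 0], "twist": 0, "grip": 0.5}, {"translation": [0.4, 0, 0], "twist": 0, "grip": 0.5}, {"translation": [0.2, 0, 0], "twist": 0, "grip": 0.5}, {"translation": [0, 0, 0], "twist": 0, "grip": 0.5}, {"translation": [0, 0, 0], "twist": 0, "grip": 0.5}])

```text
clock: 3.85
tool_pos: [0.5119, 0.2322, 0.2117]
orientation: [108.8, 89.8, 22.5]
wrist_force: [-0.0, -0.2, -0.1]
opening: 0.0428
```

```bash
python3 - <<'E'
from h import *
print(plan([.5089,.2320,.185],4.31))
im=get_image("wrist"); cv2.imwrite("pics/w3.png",im[:,:,::-1])
E
```

```text
{'t': 3.85, 'units': [0.53, -0.06, 0.0], 'jaw': np.float64(3.75), 'twist': np.float64(-0.08)}
```

View pics/w3.png

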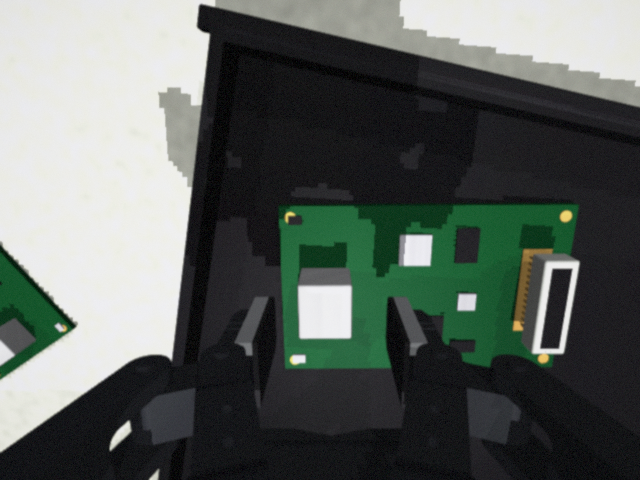

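>>> jog_arm(increments=[{"translation": [0.3, -0.06, 0], "twist": -0.08, "grip": 0.5}, {"translation": [0.22, 0, 0], "twist": 0, "grip": 0.5}, {"translation": [0, 0, 0], "twist": 0, "grip": 0.2}, {"translation": [0, 0, 0], "twist": 0, "grip": 0.1}, {"translation": [0, 0, 0], "twist": 0, "grip": 0.1}], squeeze=50)

```text
clock: 4.4
tool_pos: [0.5082, 0.232, 0.1837]
orientation: [106.4, 90.0, 20.7]
wrist_force: [1.7, -0.1, 1.6]
opening: 0.0213
```

>>> jog_arm(increments=[{"translation": [0, 0, 0], "twist": 0, "grip": 0.1}, {"translation": [0, 0, 0], "twist": 0, "grip": 0.1}, {"translation": [0, 0, 0], "twist": 0, "grip": 0.1}])

```text
clock: 4.7
tool_pos: [0.508, 0.2319, 0.1837]
orientation: [104.9, 90.0, 19.2]
wrist_force: [1.3, 0.6, 2.1]
opening: 0.0207
```

```bash
python3 - <<'E'
from h import *
s,R=st(); print(s["tool_pos"],s["wrist_force"].round(1),s["opening"],jawyaw(R))
im=get_image("wrist"); cv2.imwrite("pics/w4.png",im[:,:,::-1]);c=camera_info("wrist"); np.savez("w4.npz",**c)
E
```

```text
[0.50798982 0.2318846  0.1837149 ] [1.3 0.6 2.1] 0.020707908517799387 4.34600442145639
```

View pics/w4.png

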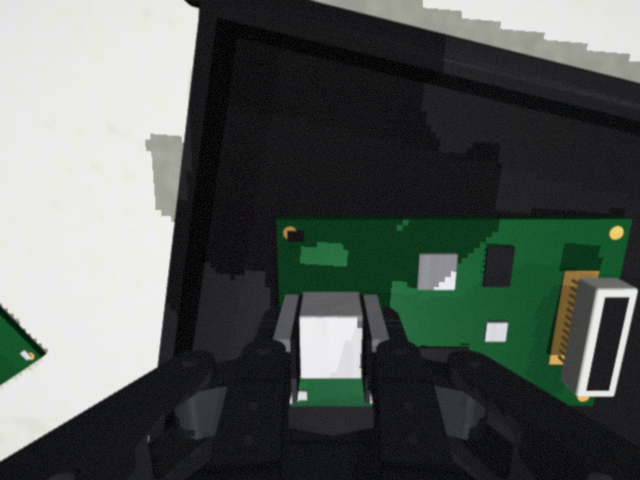

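```bash
cat >> h.py <<'E'
PR=np.array([.5498,-.1658,.0114])
def camat(c0,pos0,yaw0,pos,yaw):
    # world camera from moved tool (tool down)
    a=np.radians(yaw-yaw0); M=np.eye(4); Rz=np.array([[np.cos(a),-np.sin(a),0],[np.sin(a),np.cos(a),0],[0,0,1]])
    M[:3,:3]=Rz; M[:3,3]=np.array(pos)-Rz@np.array(pos0)
    return dict(K=c0["K"],camera_from_world=c0["camera_from_world"]@np.linalg.inv(M))
E
python3 - <<'E'
from h import *
c=dict(np.load("w4.npz"))
L=[(-110,75,20),(180,75,20),(-110,-75,20),(122,35,295),(35,25,240),(-14,74,40),(28,74,40),(0,0,20),(122,75,20)]
for pos in [(.505,-.05,.45),(.505,-.1,.45),(.505,-.15,.5),(.45,-.13,.5)]:
    print(pos); print(proj(camat(c,[.508,.2319,.1837],4.35,pos,.65),w(PR,L)).round().tolist())
E
```

```text
(0.505, -0.05, 0.45)
[[268.0, 243.0], [547.0, 243.0], [273.0, 369.0], [741.0, 522.0], [476.0, 441.0], [361.0, 249.0], [404.0, 249.0], [371.0, 309.0], [491.0, 243.0]]
(0.505, -0.1, 0.45)
[[266.0, 195.0], [555.0, 195.0], [272.0, 330.0], [781.0, 418.0], [487.0, 360.0], [363.0, 199.0], [407.0, 199.0], [373.0, 266.0], [497.0, 195.0]]
(0.505, -0.15, 0.5)
[[272.0, 142.0], [538.0, 142.0], [277.0, 272.0], [697.0, 250.0], [466.0, 239.0], [361.0, 144.0], [401.0, 144.0], [371.0, 210.0], [484.0, 142.0]]
(0.45, -0.13, 0.5)
[[322.0, 162.0], [585.0, 161.0], [323.0, 288.0], [803.0, 292.0], [552.0, 272.0], [412.0, 164.0], [452.0, 164.0], [418.0, 228.0], [532.0, 161.0]]
```

>>> jog_arm(increments=[{"translation": [-0.3, 0, 0], "twist": 0, "grip": 0.1}, {"translation": [-0.6, 0, 0], "twist": 0, "grip": 0.1}, {"translation": [-0.8, 0, 0], "twist": 0, "grip": 0.1}, {"translation": [-0.8, 0, 0.2], "twist": 0.27, "grip": 0.1}, {"translation": [-0.7, 0, 0.5], "twist": 0.27, "grip": 0.1}])

```text
clock: 5.25
tool_pos: [0.5089, 0.1975, 0.3459]
orientation: [-126.8, 89.9, 143.9]
wrist_force: [1.3, -0.3, -1.7]
opening: 0.0208
```

>>> jog_arm(increments=[{"translation": [-0.6, 0, 0.7], "twist": 0, "grip": 0.1}, {"translation": [-0.6, 0, 0.75], "twist": 0, "grip": 0.1}, {"translation": [-0.6, 0, 0.75], "twist": 0, "grip": 0.1}, {"translation": [-0.6, 0, 0.75], "twist": 0, "grip": 0.1}, {"translation": [-0.6, 0, 0.75], "twist": 0, "grip": 0.1}])

```text
clock: 5.75
tool_pos: [0.5103, 0.0106, 0.4948]
orientation: [-94.7, 89.9, 175.9]
wrist_force: [0.8, 0.2, -0.2]
opening: 0.0208
```

>>> jog_arm(increments=[{"translation": [0, 0, 0.8], "twist": 0, "grip": 0.1}, {"translation": [0, 0, 0.8], "twist": 0, "grip": 0.1}, {"translation": [0, 0, 0.7], "twist": 0, "grip": 0.1}, {"translation": [0, 0, 0.5], "twist": 0, "grip": 0.1}, {"translation": [0, 0, 0.2], "twist": 0, "grip": 0.1}])

```text
clock: 6.25
tool_pos: [0.5123, -0.14, 0.4934]
orientation: [-93.5, 89.9, 177.0]
wrist_force: [-0.5, 0.2, -1.9]
opening: 0.0213
```

>>> jog_arm(increments=[{"translation": [0, 0, 0], "twist": 0, "grip": 0.1}, {"translation": [0, 0, 0], "twist": 0, "grip": 0.1}, {"translation": [0, 0, 0], "twist": 0, "grip": 0.1}])

```text
clock: 6.55
tool_pos: [0.5133, -0.1369, 0.4936]
orientation: [-148.5, 89.9, 122.2]
wrist_force: [0.1, 0.0, -1.6]
opening: 0.0208
```

```bash
python3 - <<'E'
from h import *
s,R=st(); print(s["tool_pos"],s["wrist_force"].round(1),s["opening"],jawyaw(R),s["joint_positions"].round(1))
im=get_image("wrist"); cv2.imwrite("pics/w5.png",im[:,:,::-1]);c=camera_info("wrist"); np.savez("w5.npz",**c)
s,R=st(); print(s["tool_pos"])
E
```

```text
[ 0.51326075 -0.13692595  0.49361835] [ 0.1  0.  -1.6] 0.020804777480057365 0.7075448987922812 [-17.6  -3.1 102.6   0.   80.5 -18.3]
[ 0.51333851 -0.13691321  0.49367005]
```

View pics/w5.png

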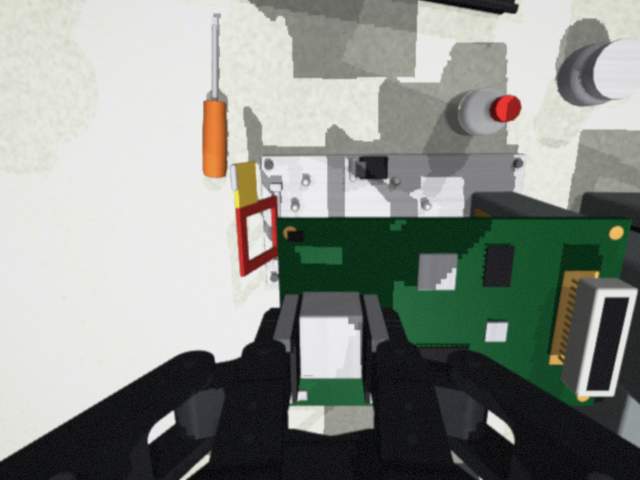

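```bash
python3 - <<'E'
import cv2
im=cv2.imread("pics/w5.png")
cv2.imwrite("pics/c5.png",cv2.resize(im[145:295,225:385],None,fx=4,fy=4,interpolation=cv2.INTER_CUBIC))
cv2.imwrite("pics/c6.png",cv2.resize(im[145:235,380:540],None,fx=5,fy=5,interpolation=cv2.INTER_CUBIC))
E
```

```text
(no output)
```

View pics/c5.png

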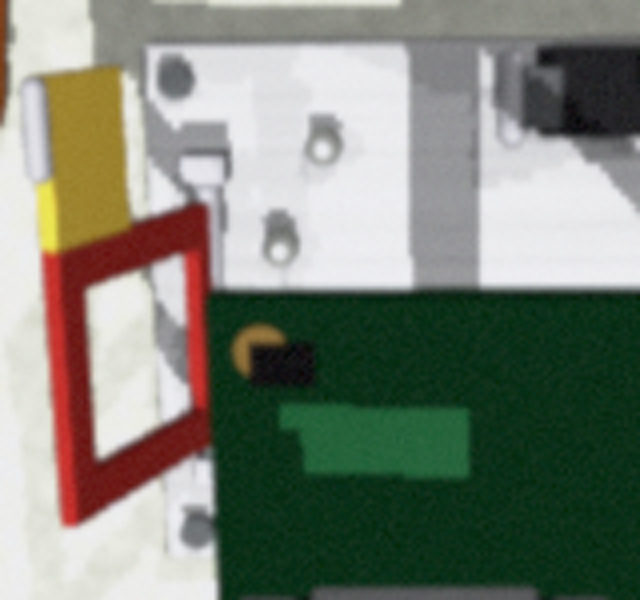

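View pics/c6.png

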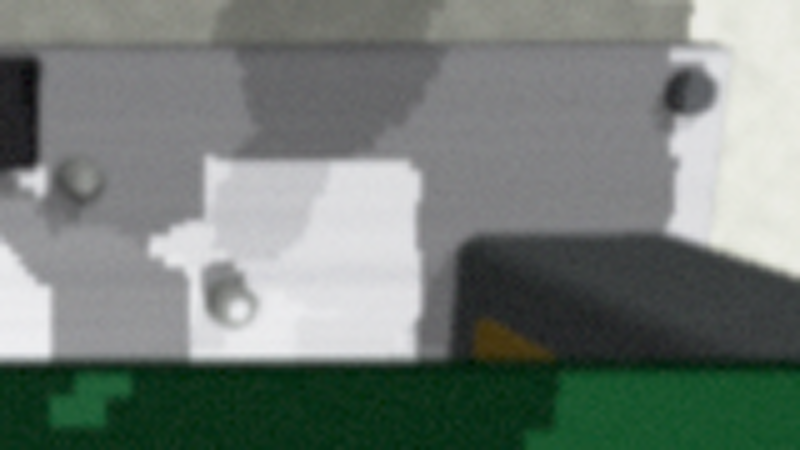

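```bash
cat > m2.py <<'E'
from h import *
c=dict(np.load("w5.npz"))
a5=lambda u,v:(u/4+225,v/4+145); a6=lambda u,v:(u/5+380,v/5+145)
uv=np.array([a5(147,45),a6(728,50),a5(168,556)])
L=np.array([(-110,75,20),(180,75,20),(-110,-75,20)])
p,e=fit([(c,L,uv)],PR); print(p,np.degrees(p[2]),e.round(1).tolist())
def topress(P):
    d=P[:2]-p[:2]; ca,sa=np.cos(p[2]),np.sin(p[2]); return ((ca*d[0]+sa*d[1])*1e3).round(1),((-sa*d[0]+ca*d[1])*1e3).round(1)
for n,q,z in [("side post",a5(325,150),.033),("end post",a5(283,245),.033),("side2",a6(85,175),.033),("end2",a6(240,308),.033),("screw",a5(176,76),.02),("screw2",a6(690,90),.02),("screw3",a5(197,528),.02)]: print(n,topress(back(c,q,z)))
E
python3 m2.py
```

```text
[ 0.54625674 -0.16642444  0.01497264] 0.8578688121666457 [[-1.4, -0.5], [2.4, 0.0], [-0.3, 0.9]]
side post (np.float64(-59.9), np.float64(47.6))
end post (np.float64(-71.8), np.float64(21.9))
side2 (np.float64(37.3), np.float64(50.0))
end2 (np.float64(72.3), np.float64(21.1))
screw (np.float64(-101.0), np.float64(66.2))
screw2 (np.float64(170.3), np.float64(66.6))
screw3 (np.float64(-100.7), np.float64(-65.0))
```

```bash
python3 - <<'E'
import cv2
im=cv2.imread("pics/w5.png")
cv2.imwrite("pics/c7.png",cv2.resize(im[205:415,265:385],None,fx=2.8,fy=2.8,interpolation=cv2.INTER_CUBIC))
cv2.imwrite("pics/c8.png",cv2.resize(im[205:415,535:640],None,fx=2.8,fy=2.8,interpolation=cv2.INTER_CUBIC))
import numpy as np
a=cv2.imread("pics/c7.png");b=cv2.imread("pics/c8.png");cv2.imwrite("pics/c78.png",np.hstack([a,b]));print(a.shape,b.shape)
E
```

```text
(588, 336, 3) (588, 294, 3)
```

View pics/c78.png

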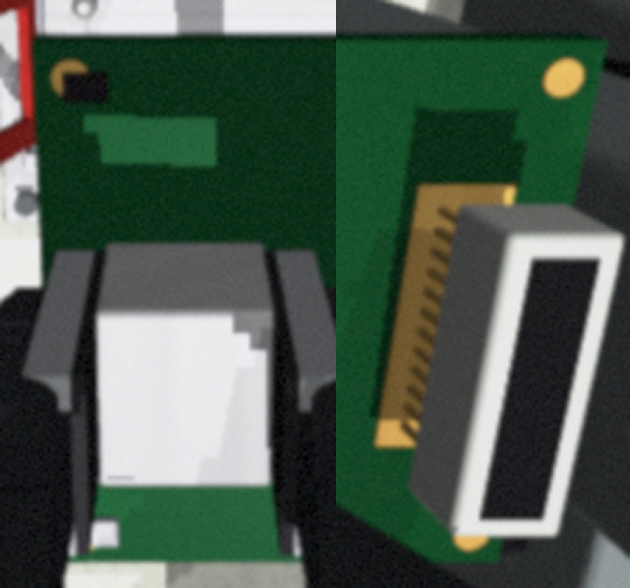

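```bash
cat > m3.py <<'E'
from h import *
c=dict(np.load("w5.npz"))
A=lambda u,v:(u/2.8+265,v/2.8+205); B=lambda u,v:((u-336)/2.8+535,v/2.8+205)
uv=np.array([A(36,38),B(606,40),B(500,562),A(98,312),A(270,312),A(270,485),A(98,485),B(512,235),B(624,237),B(558,535),B(455,530)])
L=np.array([(-65,40,5),(65,40,5),(65,-40,5),(-56,12,27),(-34,12,27),(-34,-12,27),(-56,-12,27),(43,21,25),(57,21,25),(57,-21,25),(43,-21,25)])*1e-3
def f(p):
    R=Ro.from_euler('xyz',p[3:]).as_matrix(); return (proj(c,L@R.T+p[:3])-uv).ravel()
s=least_squares(f,[.558,-.137,.31,0,0,.012],loss="soft_l1"); print(s.x[:3],np.degrees(s.x[3:])); print(f(s.x).reshape(-1,2).round(1).tolist())
st_,R=st(); print(st_["tool_pos"],jawyaw(R))
np.save("held.npy",s.x)
E
python3 m3.py
```

```text
[ 0.55807535 -0.13686245  0.31444361] [ 0.11053698 -0.44580043  0.96350664]
[[-0.6, 1.7], [0.4, 0.1], [-0.4, -0.5], [-1.5, -0.5], [2.6, -0.4], [1.3, -0.0], [0.3, -0.2], [-1.5, -0.3], [1.0, -1.1], [0.3, 1.0], [-2.0, 2.6]]
[ 0.51333851 -0.13691321  0.49367005] 0.7181124894284018
```

>>> jog_arm(increments=[{"translation": [0, -0.1, -0.7], "twist": 0, "grip": 0.1}, {"translation": [0, -0.1, -0.9], "twist": 0, "grip": 0.1}, {"translation": [0, 0, -0.9], "twist": 0, "grip": 0.1}, {"translation": [0.4, 0, -0.6], "twist": 0, "grip": 0.1}, {"translation": [0.8, 0, -0.24], "twist": 0, "grip": 0.1}])

```text
clock: 7.1
tool_pos: [0.5024, 0.0324, 0.4375]
orientation: [98.0, 89.5, 8.9]
wrist_force: [1.3, -0.5, -1.3]
opening: 0.0208
```

>>> jog_arm(increments=[{"translation": [0.9, 0, 0], "twist": 0, "grip": 0.1}, {"translation": [0.9, 0, 0], "twist": 0, "grip": 0.1}, {"translation": [0.9, 0, 0], "twist": 0, "grip": 0.1}, {"translation": [0.8, 0, 0], "twist": 0, "grip": 0.1}, {"translation": [0.4, 0, 0], "twist": 0, "grip": 0.1}])

```text
clock: 7.6
tool_pos: [0.4992, 0.0299, 0.2348]
orientation: [-92.3, 89.6, 178.4]
wrist_force: [-0.3, 0.8, -1.1]
opening: 0.021
```

>>> jog_arm(increments=[{"translation": [0, 0, 0], "twist": 0, "grip": 0.1}, {"translation": [0, 0, 0], "twist": 0, "grip": 0.1}, {"translation": [0, 0, 0], "twist": 0, "grip": 0.1}])

```text
clock: 7.9
tool_pos: [0.5028, 0.0292, 0.2408]
orientation: [90.8, 89.8, 1.4]
wrist_force: [0.8, 0.2, -1.1]
opening: 0.0209
```

```bash
python3 - <<'E'
from h import *
print(r.sense()["tool_pos"],plan([.5016,-.1665,.234],.76))
im=get_image("side"); cv2.imwrite("pics/s1.png",im[:,:,::-1][150:450,200:500])
E
```

```text
[0.5027955  0.02918208 0.2407718 ] {'t': 7.9, 'units': [0.13, -0.07, 3.91], 'jaw': np.float64(0.67), 'twist': np.float64(-0.01)}
```

View pics/s1.png

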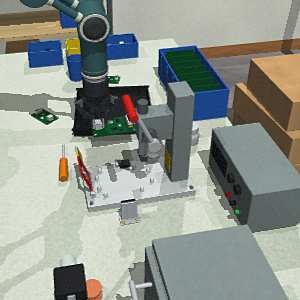

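>>> jog_arm(increments=[{"translation": [0.13, -0.07, 0.3], "twist": 0, "grip": 0.1}, {"translation": [0, 0, 0.5], "twist": 0, "grip": 0.1}, {"translation": [0, 0, 0.5], "twist": 0, "grip": 0.1}, {"translation": [0, 0, 0.5], "twist": 0, "grip": 0.1}, {"translation": [0, 0, 0.5], "twist": 0, "grip": 0.1}])

```text
clock: 8.45
tool_pos: [0.5003, -0.0874, 0.2343]
orientation: [77.0, 89.8, -12.4]
wrist_force: [0.8, 0.3, -2.0]
opening: 0.0209
```

>>> jog_arm(increments=[{"translation": [0, 0, 0.5], "twist": 0, "grip": 0.1}, {"translation": [0, 0, 0.5], "twist": 0, "grip": 0.1}, {"translation": [0, 0, 0.4], "twist": 0, "grip": 0.1}, {"translation": [0, 0, 0.2], "twist": 0, "grip": 0.1}, {"translation": [0, 0, 0], "twist": 0, "grip": 0.1}])

```text
clock: 8.95
tool_pos: [0.5009, -0.1674, 0.2337]
orientation: [68.3, 89.8, -21.1]
wrist_force: [0.2, -0.4, -1.1]
opening: 0.0207
```

>>> jog_arm(increments=[{"translation": [0, 0, 0], "twist": 0, "grip": 0.1}, {"translation": [0, 0, 0], "twist": 0, "grip": 0.1}, {"translation": [0, 0, 0], "twist": 0, "grip": 0.1}, {"translation": [0, 0, 0], "twist": 0, "grip": 0.1}])

```text
clock: 9.35
tool_pos: [0.5002, -0.1656, 0.2321]
orientation: [-123.3, 90.0, 147.4]
wrist_force: [-0.3, -0.7, -0.2]
opening: 0.0214
```

```bash
python3 - <<'E'
from h import *
s=r.sense();print(s["tool_pos"],s["wrist_force"].round(1),plan([.5016,-.1665,.199],.76))
for n in ("wrist","side","scene"):
    im=get_image(n); cv2.imwrite(f"pics/p_{n}.png",im[:,:,::-1])
c=camera_info("wrist"); np.savez("w6.npz",**c)
a=cv2.imread("pics/p_side.png")[225:380,255:410]; b=cv2.imread("pics/p_scene.png")[240:395,195:350]
cv2.imwrite("pics/p_ss.png",np.hstack([cv2.resize(i,(395,395),interpolation=cv2.INTER_CUBIC) for i in (a,b)]))
E
```

```text
[ 0.5001864  -0.16555633  0.23208723] [-0.3 -0.7 -0.2] {'t': 9.35, 'units': [0.66, 0.03, 0.02], 'jaw': np.float64(0.69), 'twist': np.float64(-0.01)}
```

View pics/p_wrist.png

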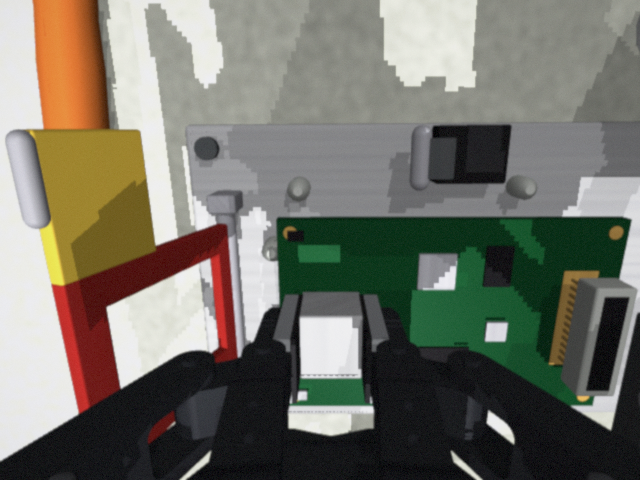

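View pics/p_ss.png

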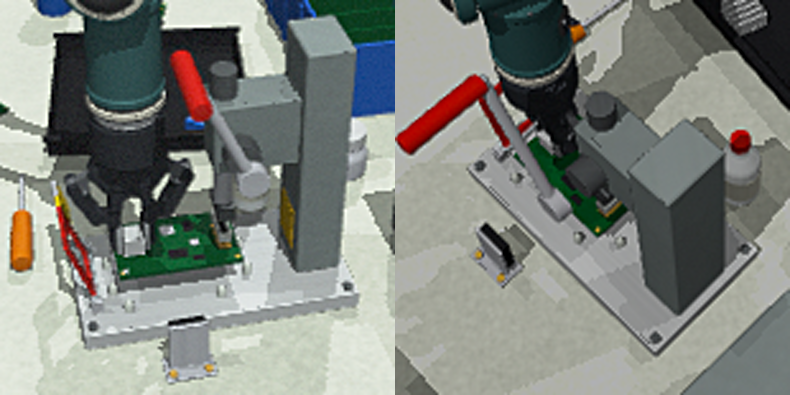

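```bash
python3 - <<'E'
import cv2
im=cv2.imread("pics/p_wrist.png")
cv2.imwrite("pics/c9.png",cv2.resize(im[115:275,180:340],None,fx=3.7,fy=3.7,interpolation=cv2.INTER_CUBIC))
cv2.imwrite("pics/c10.png",cv2.resize(im[115:275,480:640],None,fx=3.7,fy=3.7,interpolation=cv2.INTER_CUBIC))
E
```

```text
(no output)
```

View pics/c9.png

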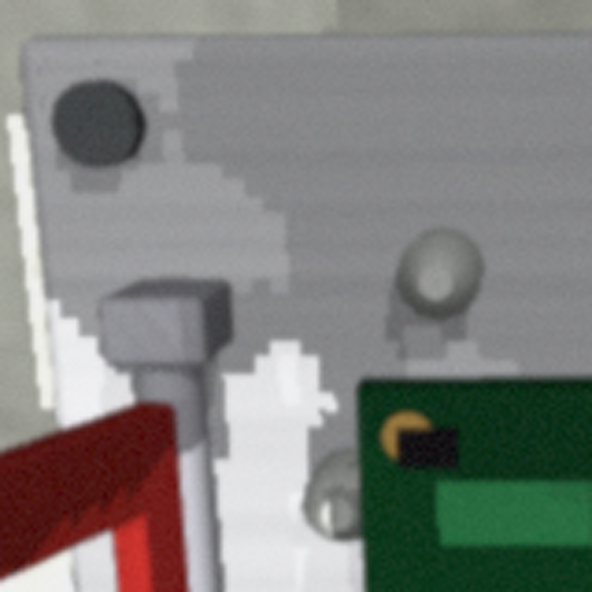

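View pics/c10.png

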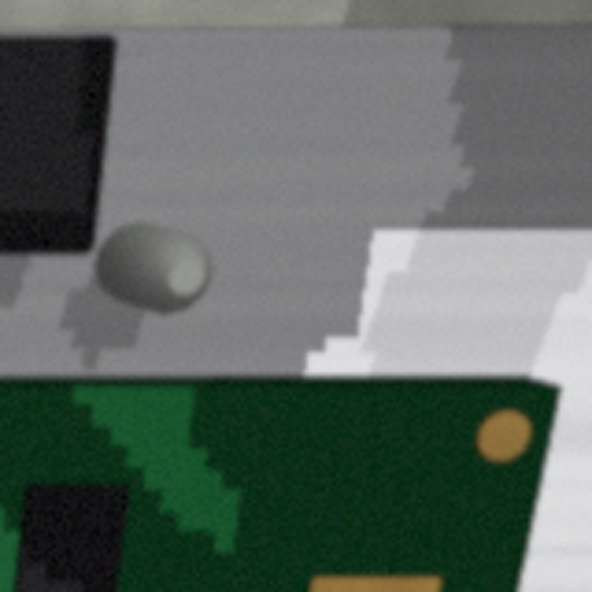

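```bash
cat > m4.py <<'E'
from h import *
c=dict(np.load("w6.npz")); p=np.array([.5463,-.1658,.015])
def tp(P):
    d=P[:2]-p[:2]; ca,sa=np.cos(p[2]),np.sin(p[2]); return ((ca*d[0]+sa*d[1])*1e3).round(1),((-sa*d[0]+ca*d[1])*1e3).round(1)
g=lambda u,v,o:(u/3.7+o,v/3.7+115)
for n,q,z in [("sideL",g(437,282,180),.033),("sideR",g(187,277,480),.033),("end",g(336,515,180),.033),("screw",g(97,123,180),.022),("edgeL",g(300,40,180),.02),("edgeR",g(300,28,480),.02),("corner",g(30,42,180),.02)]:print(n,tp(back(c,q,z)))
# board corners at the present tool height
P=tp(back(c,g(362,380,180),.0582-.0+.0)); print("boardTL@5top",P, tp(back(c,g(558,386,480),.0582)))
E
python3 m4.py
```

```text
sideL (np.float64(-60.5), np.float64(46.9))
sideR (np.float64(37.8), np.float64(47.2))
end (np.float64(-73.3), np.float64(19.1))
screw (np.float64(-101.2), np.float64(64.3))
edgeL (np.float64(-77.0), np.float64(73.7))
edgeR (np.float64(53.6), np.float64(74.5))
corner (np.float64(-108.9), np.float64(73.6))
boardTL@5top (np.float64(-66.1), np.float64(40.9)) (np.float64(63.4), np.float64(39.9))
```

>>> jog_arm(increments=[{"translation": [0.1, 0.01, 0.01], "twist": -0.04, "grip": 0.1}, {"translation": [0.1, 0, 0], "twist": 0, "grip": 0.1}, {"translation": [0.1, 0, 0], "twist": 0, "grip": 0.1}, {"translation": [0, 0, 0], "twist": 0, "grip": 0.1}, {"translation": [0, 0, 0], "twist": 0, "grip": 0.1}])

```text
clock: 10.0
tool_pos: [0.5005, -0.1667, 0.2167]
orientation: [-113.6, 89.9, 157.3]
wrist_force: [-1.1, -0.0, -0.2]
opening: 0.0213
```

```bash
python3 - <<'E'
from h import *
s=r.sense();print(s["tool_pos"],s["wrist_force"].round(1),plan([.5007,-.1661,.199],.9))
im=get_image("wrist"); cv2.imwrite("pics/w7.png",im[:,:,::-1])
c=camera_info("wrist"); np.savez("w7.npz",**c)
cv2.imwrite("pics/c11.png",cv2.resize(im[140:300,200:640,::-1],None,fx=1.8,fy=1.8,interpolation=cv2.INTER_CUBIC))
E
```

```text
[ 0.50050417 -0.16672162  0.21670281] [-1.1 -0.  -0.2] {'t': 10.0, 'units': [0.35, 0.0, -0.01], 'jaw': np.float64(0.9), 'twist': np.float64(-0.0)}
```

View pics/c11.png

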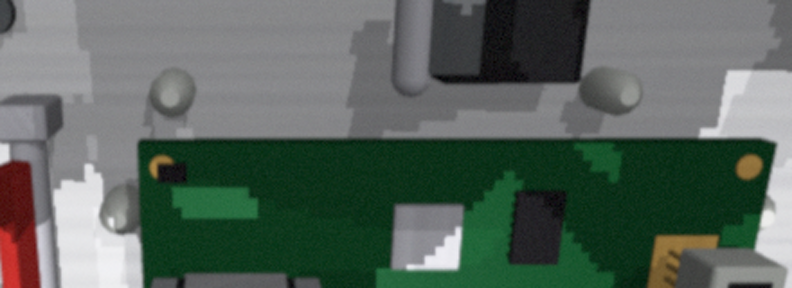

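```bash
cat > m5.py <<'E'
from h import *
c=dict(np.load("w7.npz")); p=np.array([.5463,-.1658,.015])
def tp(P):
    d=P[:2]-p[:2]; ca,sa=np.cos(p[2]),np.sin(p[2]); return ((ca*d[0]+sa*d[1])*1e3).round(1),((-sa*d[0]+ca*d[1])*1e3).round(1)
g=lambda u,v:(u/1.8+200,v/1.8+140)
for n,q,z in [("sideL",g(173,94),.033),("sideR",g(630,91),.033),("endL",g(118,212),.033),("endR",g(770,214),.033)]:print(n,tp(back(c,q,z)))
for n,q in [("TL",g(139,141)),("TR",g(776,144)),("edgeL20",g(142,210)),("edgeR20",g(759,214))]:print(n,tp(back(c,q,.0428)))
E
python3 m5.py
```

```text
sideL (np.float64(-59.8), np.float64(47.8))
sideR (np.float64(38.0), np.float64(48.5))
endL (np.float64(-72.7), np.float64(21.3))
endR (np.float64(73.5), np.float64(20.9))
TL (np.float64(-66.1), np.float64(39.7))
TR (np.float64(64.1), np.float64(39.1))
edgeL20 (np.float64(-66.0), np.float64(24.9))
edgeR20 (np.float64(63.6), np.float64(24.1))
```

>>> jog_arm(increments=[{"translation": [0, 0.024, -0.012], "twist": -0.06, "grip": 0.1}, {"translation": [0.08, 0, 0], "twist": 0, "grip": 0.1}, {"translation": [0.08, 0, 0], "twist": 0, "grip": 0.1}, {"translation": [0.06, 0, 0], "twist": 0, "grip": 0.1}, {"translation": [0, 0, 0], "twist": 0, "grip": 0.1}])

```text
clock: 10.55
tool_pos: [0.5015, -0.166, 0.2054]
orientation: [-112.7, 89.9, 158.6]
wrist_force: [0.2, 0.2, -1.2]
opening: 0.0207
```

>>> jog_arm(increments=[{"translation": [0.06, 0, 0], "twist": 0, "grip": 0.1}, {"translation": [0, 0, 0], "twist": 0, "grip": 0.1}, {"translation": [0, 0, 0], "twist": 0, "grip": 0.1}])

```text
clock: 10.85
tool_pos: [0.5019, -0.1661, 0.2031]
orientation: [-112.0, 90.0, 159.3]
wrist_force: [0.1, -0.8, -0.1]
opening: 0.021
```

```bash
python3 - <<'E'
from h import *
s=r.sense();print(s["tool_pos"],s["wrist_force"].round(1),s["wrist_torque"].round(2),plan([.5007,-.1661,.199],.9))
im=get_image("wrist"); cv2.imwrite("pics/w8.png",im[:,:,::-1])
c=camera_info("wrist"); np.savez("w8.npz",**c)
cv2.imwrite("pics/c12.png",cv2.resize(im[140:300,200:640,::-1],None,fx=1.8,fy=1.8,interpolation=cv2.INTER_CUBIC))
im=get_image("side"); cv2.imwrite("pics/c13.png",cv2.resize(im[270:360,270:400,::-1],None,fx=5,fy=5,interpolation=cv2.INTER_CUBIC))
E
```

```text
[ 0.50186933 -0.16613616  0.20310168] [ 0.1 -0.8 -0.1] [0.02 0.11 0.  ] {'t': 10.85, 'units': [0.08, -0.02, -0.0], 'jaw': np.float64(1.31), 'twist': np.float64(0.06)}
```

View pics/c12.png

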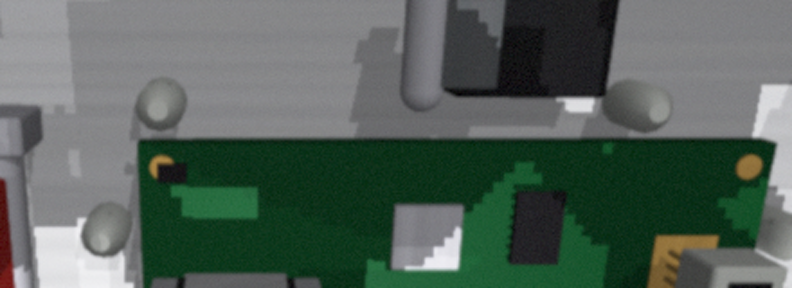

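View pics/c13.png

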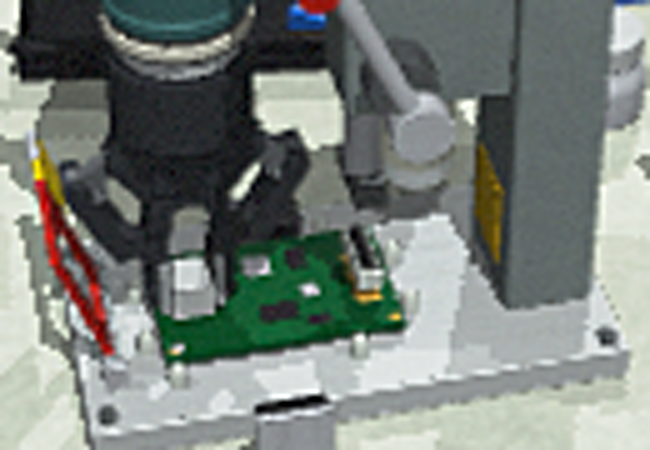

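>>> jog_arm(increments=[{"translation": [0.06, 0, 0], "twist": 0, "grip": 0.1}, {"translation": [0.03, 0, 0], "twist": 0, "grip": 0.1}, {"translation": [0, 0, 0], "twist": 0, "grip": 0.1}])

```text
clock: 11.25
tool_pos: [0.502, -0.1662, 0.1987]
orientation: [74.8, 90.0, -13.9]
wrist_force: [-0.8, 0.4, 0.3]
opening: 0.021
```

>>> jog_arm(increments=[{"translation": [0.02, 0, 0], "twist": 0, "grip": 0.1}, {"translation": [0, 0, 0], "twist": 0, "grip": 0.1}, {"translation": [0, 0, 0], "twist": 0, "grip": 0.5}, {"translation": [0, 0, 0], "twist": 0, "grip": 0.5}, {"translation": [0, 0, 0], "twist": 0, "grip": 0.5}])

```text
clock: 11.75
tool_pos: [0.5019, -0.1661, 0.1976]
orientation: [88.4, 90.0, -0.3]
wrist_force: [-0.6, -0.3, -0.5]
opening: 0.0425
```

>>> jog_arm(increments=[{"translation": [-0.3, 0, 0], "twist": 0, "grip": 0.5}, {"translation": [-0.4, 0, 0], "twist": 0, "grip": 0.5}, {"translation": [-0.4, 0, 0], "twist": 0, "grip": 0.5}, {"translation": [0, 0, 0], "twist": 0, "grip": 0.5}, {"translation": [0, 0, 0], "twist": 0, "grip": 0.5}])

```text
clock: 12.25
tool_pos: [0.5022, -0.1662, 0.2537]
orientation: [67.8, 89.9, -20.8]
wrist_force: [-0.8, 0.4, -0.3]
opening: 0.0428
```

```bash
python3 - <<'E'
from h import *
s=r.sense();print(s["tool_pos"],s["wrist_force"].round(1),s["opening"])
im=get_image("wrist"); cv2.imwrite("pics/w9.png",im[:,:,::-1])
c=camera_info("wrist"); np.savez("w9.npz",**c)
E
```

```text
[ 0.50222994 -0.16624209  0.25365247] [-0.8  0.4 -0.3] 0.04280680795630074
```

View pics/w9.png

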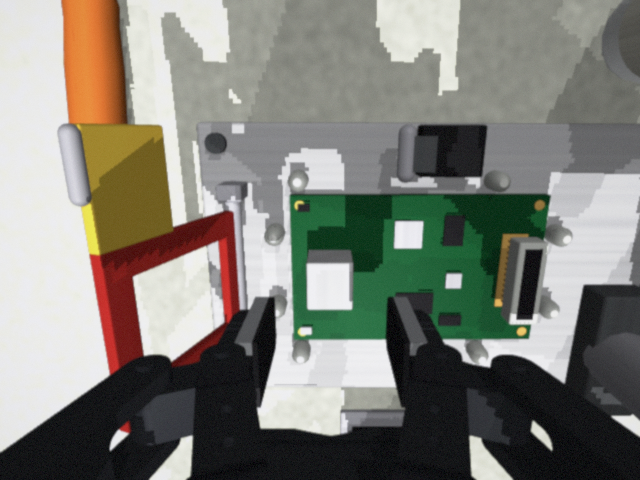

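```bash
cat > m6.py <<'E'
from h import *
c=dict(np.load("w9.npz"))
# refine: posts tips z33 (symmetric), base left edge
uv={"TL":(299,181),"LU":(276,232),"LD":(279,307),"BL":(302,349),"RU":(566,236)}
p=np.array([.5465,-.1656,.021])
def tp(P):
    d=P[:2]-p[:2]; ca,sa=np.cos(p[2]),np.sin(p[2]); return ((ca*d[0]+sa*d[1])*1e3).round(1),((-sa*d[0]+ca*d[1])*1e3).round(1)
for k,v in uv.items(): print(k,tp(back(c,v,.033)))
for k,v in {"bTL":(292,194),"bTR":(549,195),"bBR":(529,338),"bBL":(294,338)}.items(): print(k,tp(back(c,v,.025)))
th=2.1
def cl(rad,y,off=0): return (-92+rad*np.cos(th)-off*np.sin(th), y, 29.5+rad*np.sin(th)+off*np.cos(th))
print(proj(c,w(p,[cl(41,38),cl(41,78),cl(75,38),cl(75,78)])).round().tolist())
print(plan([.385,-.11,.35]))
E
python3 m6.py
```

```text
TL (np.float64(-60.6), np.float64(48.6))
LU (np.float64(-72.3), np.float64(23.7))
LD (np.float64(-72.2), np.float64(-16.2))
BL (np.float64(-60.8), np.float64(-40.5))
RU (np.float64(69.6), np.float64(22.0))
bTL (np.float64(-64.8), np.float64(41.2))
bTR (np.float64(62.6), np.float64(40.9))
bBR (np.float64(63.6), np.float64(-38.1))
bBL (np.float64(-65.7), np.float64(-38.4))
[[164.0, 217.0], [152.0, 112.0], [76.0, 235.0], [54.0, 108.0]]
{'t': 12.3, 'units': [-1.95, -2.31, -1.17], 'jaw': np.float64(1.32)}
```

```bash
python3 - <<'E'
import cv2
im=cv2.imread("pics/w9.png")
cv2.imwrite("pics/c14.png",cv2.resize(im[160:370,250:590],None,fx=2.3,fy=2.3,interpolation=cv2.INTER_CUBIC))
E
```

```text
(no output)
```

View pics/c14.png

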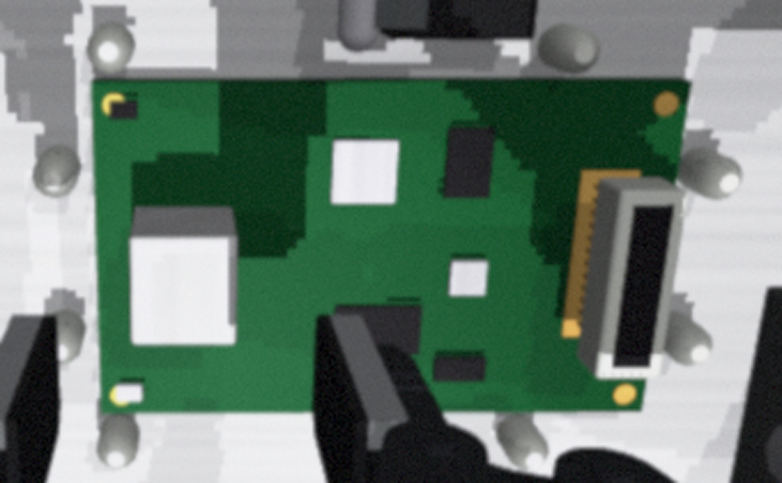

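The board lies flat in the nest with all eight posts around it, and the connector at upper right sits under the ram. Now the clamp.

>>> jog_arm(increments=[{"translation": [-0.9, 0, 0], "twist": 0, "grip": 0}, {"translation": [-0.9, -0.2, -0.1], "twist": 0, "grip": 0}, {"translation": [-0.15, -0.8, -0.4], "twist": 0, "grip": 0}, {"translation": [0, -0.8, -0.4], "twist": 0, "grip": 0}, {"translation": [0, -0.5, -0.25], "twist": 0, "grip": 0}])

```text
clock: 12.8
tool_pos: [0.383, -0.1102, 0.3489]
orientation: [-112.8, 89.8, 158.5]
wrist_force: [-0.0, -0.0, -0.9]
opening: -0.0003
```

>>> jog_arm(increments=[{"translation": [0, 0, 0], "twist": 0, "grip": 0}, {"translation": [0, 0, 0], "twist": 0, "grip": 0}])

```text
clock: 13.0
tool_pos: [0.3851, -0.1111, 0.3495]
orientation: [-101.5, 90.0, 169.8]
wrist_force: [0.5, -0.7, 0.3]
opening: -0.0001
```

```bash
python3 - <<'E'
from h import *
s=r.sense();print(s["tool_pos"],s["opening"],plan([.385,-.11,.248]))
im=get_image("wrist"); cv2.imwrite("pics/w10.png",im[:,:,::-1])
im=get_image("side"); cv2.imwrite("pics/c15.png",cv2.resize(im[225:380,220:410,::-1],None,fx=4,fy=4,interpolation=cv2.INTER_CUBIC))
E
```

```text
[ 0.38512176 -0.11107799  0.34946647] -0.00014826729116063932 {'t': 13.0, 'units': [2.03, -0.0, -0.02], 'jaw': np.float64(1.33)}
```

View pics/w10.png

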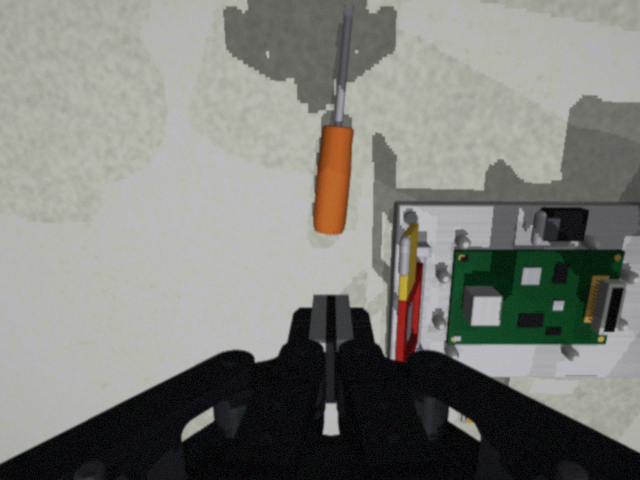

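View pics/c15.png

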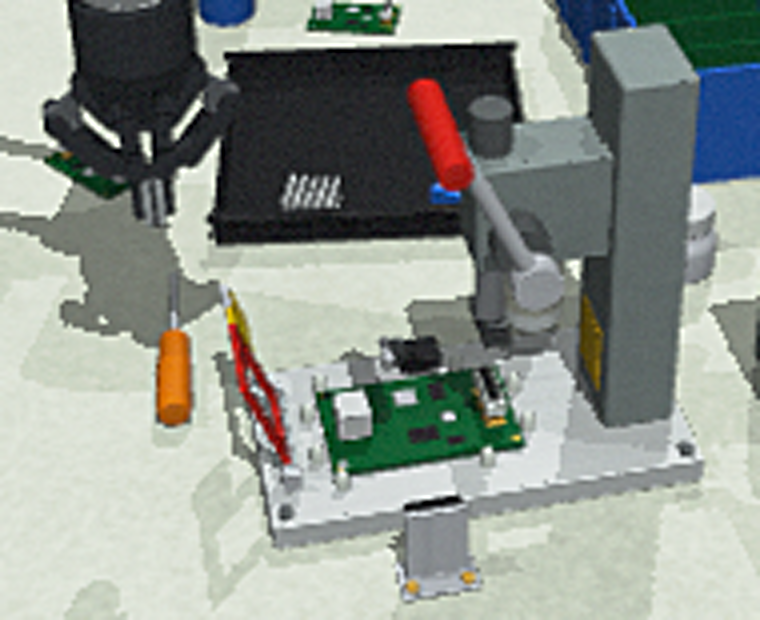

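>>> jog_arm(increments=[{"translation": [0.7, 0, 0], "twist": 0, "grip": 0}, {"translation": [0.7, 0, 0], "twist": 0, "grip": 0}, {"translation": [0.43, 0, 0], "twist": 0, "grip": 0}, {"translation": [0.2, 0, 0], "twist": 0, "grip": 0}, {"translation": [0, 0.15, 0], "twist": 0, "grip": 0}])

```text
clock: 13.6
tool_pos: [0.3926, -0.1111, 0.2468]
orientation: [-110.3, 89.7, 161.0]
wrist_force: [-0.1, -0.3, -0.3]
opening: 0.0001
```

>>> jog_arm(increments=[{"translation": [0, 0.15, 0], "twist": 0, "grip": 0}, {"translation": [0, 0.15, 0], "twist": 0, "grip": 0}, {"translation": [0, 0.15, 0], "twist": 0, "grip": 0}, {"translation": [0, 0.15, 0], "twist": 0, "grip": 0}, {"translation": [0, 0.1, 0], "twist": 0, "grip": 0}])

```text
clock: 14.1
tool_pos: [0.4292, -0.1104, 0.2493]
orientation: [71.6, 89.9, -17.1]
wrist_force: [0.4, 0.2, 0.7]
opening: -0.0002
```

```bash
python3 - <<'E'
from h import *
s=r.sense();print(s["tool_pos"],s["wrist_force"].round(1))
im=get_image("side"); cv2.imwrite("pics/c16.png",cv2.resize(im[225:380,220:410,::-1],None,fx=4,fy=4,interpolation=cv2.INTER_CUBIC))
E
```

```text
[ 0.42921837 -0.11036292  0.2493366 ] [0.4 0.2 0.7]
```

View pics/c16.png

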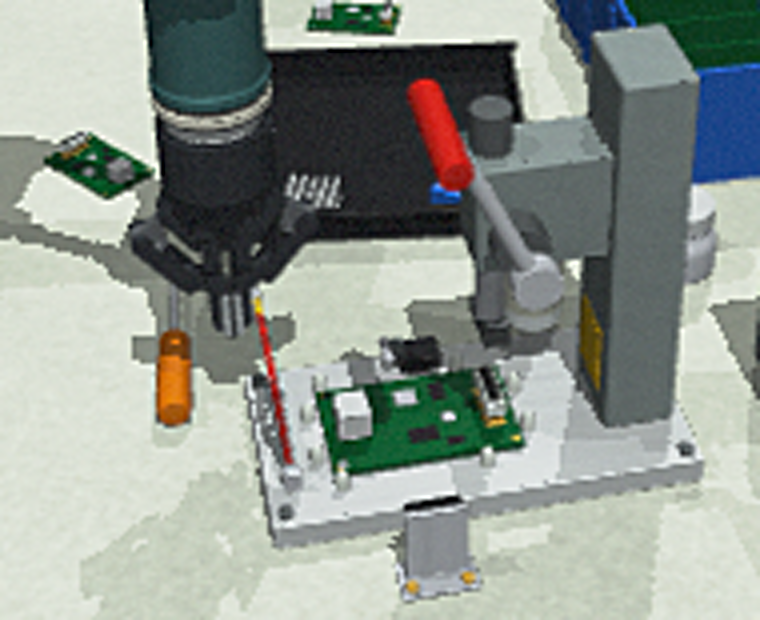

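Swinging, nearly upright. Continue pushing.

>>> jog_arm(increments=[{"translation": [0, 0.12, 0], "twist": 0, "grip": 0}, {"translation": [0, 0.12, 0], "twist": 0, "grip": 0}, {"translation": [0, 0.12, 0], "twist": 0, "grip": 0}, {"translation": [0, 0.12, 0], "twist": 0, "grip": 0}, {"translation": [0, 0.12, 0], "twist": 0, "grip": 0}])

```text
clock: 14.65
tool_pos: [0.4586, -0.1096, 0.2487]
orientation: [-51.4, 90.0, -140.1]
wrist_force: [-0.4, 0.9, 0.4]
opening: 0.0001
```

>>> jog_arm(increments=[{"translation": [-0.2, 0, 0], "twist": 0, "grip": 0}, {"translation": [-0.3, 0, 0], "twist": 0, "grip": 0}, {"translation": [0, 0, 0], "twist": 0, "grip": 0}])

```text
clock: 14.95
tool_pos: [0.4593, -0.11, 0.2762]
orientation: [72.1, 89.7, -16.6]
wrist_force: [-0.4, 0.6, 0.7]
opening: -0.0
```

```bash
python3 - <<'E'
from h import *
s=r.sense();print(s["tool_pos"],s["wrist_force"].round(1))
im=get_image("wrist"); cv2.imwrite("pics/w11.png",im[:,:,::-1])
c=camera_info("wrist"); np.savez("w11.npz",**c)
im=get_image("side"); cv2.imwrite("pics/c17.png",cv2.resize(im[225:380,220:410,::-1],None,fx=4,fy=4,interpolation=cv2.INTER_CUBIC))
E
```

```text
[ 0.45930242 -0.10996733  0.27616194] [-0.4  0.6  0.7]
```

View pics/c17.png

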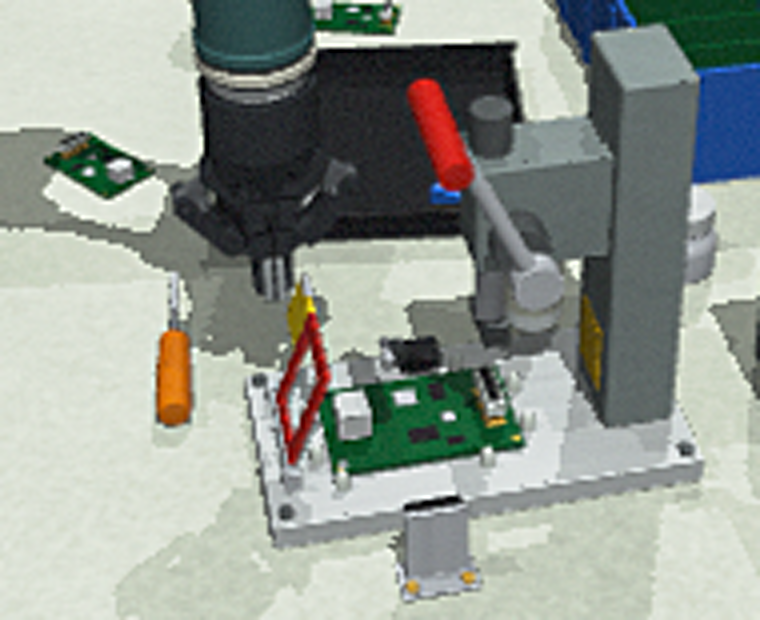

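View pics/w11.png

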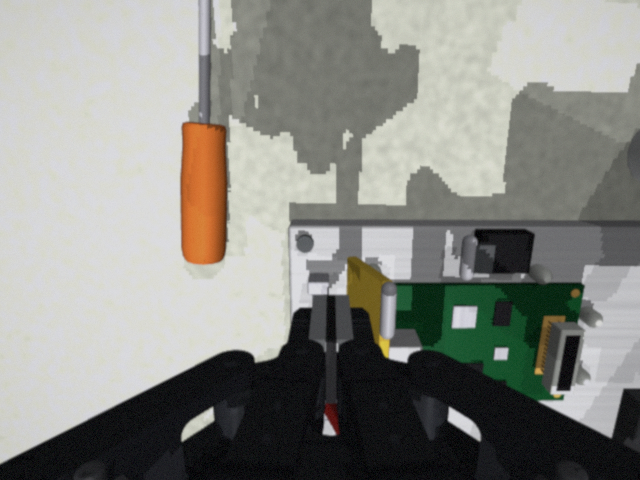

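>>> jog_arm(increments=[{"translation": [-0.4, 0, 0], "twist": 0, "grip": 0}, {"translation": [0, 0, 0], "twist": 0, "grip": 0}, {"translation": [0, 0, 0], "twist": 0, "grip": 0}, {"translation": [0, 0, 0], "twist": 0, "grip": 0}])

```text
clock: 15.45
tool_pos: [0.4576, -0.1095, 0.2927]
orientation: [-107.3, 89.9, 164.0]
wrist_force: [0.3, 0.1, -0.4]
opening: 0.0001
```

```bash
python3 - <<'E'
from h import *
s=r.sense();print(s["tool_pos"],s["wrist_force"].round(1))
im=get_image("side"); cv2.imwrite("pics/c18.png",cv2.resize(im[225:380,220:410,::-1],None,fx=4,fy=4,interpolation=cv2.INTER_CUBIC))
E
```

```text
[ 0.45762992 -0.10950659  0.29271077] [ 0.3  0.1 -0.4]
```

View pics/c18.png

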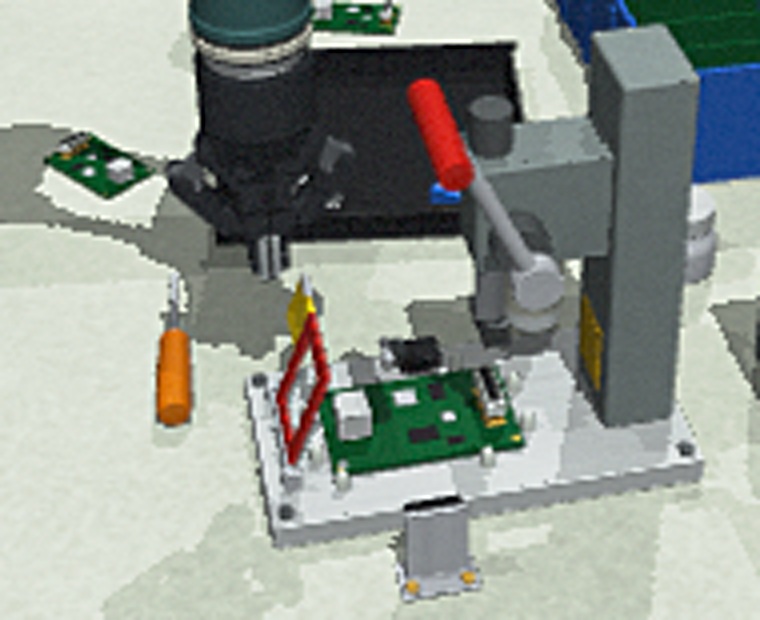

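>>> jog_arm(increments=[{"translation": [0.45, 0, 0], "twist": 0, "grip": 0}, {"translation": [0.45, 0, 0], "twist": 0, "grip": 0}, {"translation": [0, 0.1, 0], "twist": 0, "grip": 0}, {"translation": [0, 0.14, 0], "twist": 0, "grip": 0}, {"translation": [0, 0.14, 0], "twist": 0, "grip": 0}])

```text
clock: 16.0
tool_pos: [0.4784, -0.1094, 0.2496]
orientation: [73.9, 89.9, -14.7]
wrist_force: [-0.1, 0.5, -1.0]
opening: -0.0003
```

>>> jog_arm(increments=[{"translation": [0, 0.14, 0], "twist": 0, "grip": 0}, {"translation": [0, 0.14, 0], "twist": 0, "grip": 0}, {"translation": [0, 0.1, 0], "twist": 0, "grip": 0}, {"translation": [0, 0, 0], "twist": 0, "grip": 0}, {"translation": [0, 0, 0], "twist": 0, "grip": 0}])

```text
clock: 16.5
tool_pos: [0.4961, -0.1087, 0.2487]
orientation: [-100.5, 90.0, 170.8]
wrist_force: [-0.6, 0.5, 0.2]
opening: -0.0006
```

```bash
python3 - <<'E'
from h import *
s=r.sense();print(s["tool_pos"],s["wrist_force"].round(1))
im=get_image("side"); cv2.imwrite("pics/c19.png",cv2.resize(im[225:380,220:410,::-1],None,fx=4,fy=4,interpolation=cv2.INTER_CUBIC))
E
```

```text
[ 0.49611426 -0.10870069  0.24869326] [-0.6  0.5  0.2]
```

View pics/c19.png

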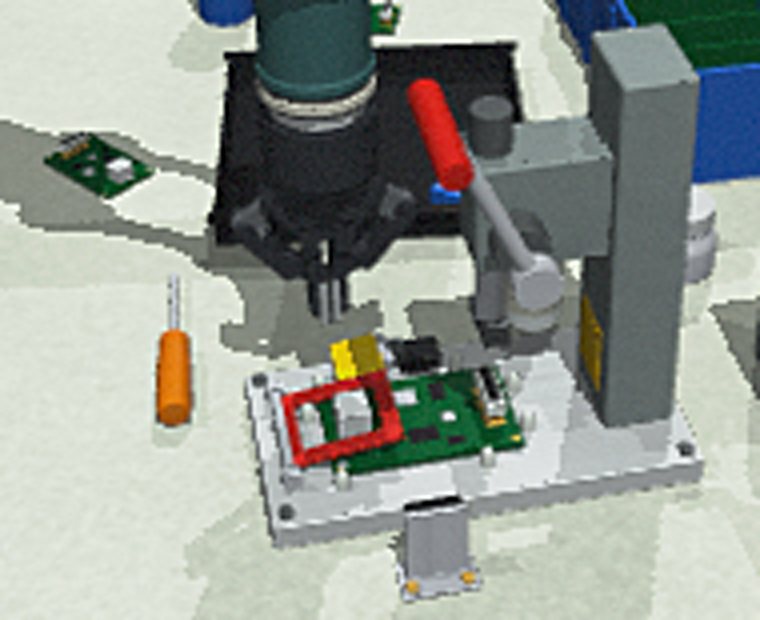

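>>> jog_arm(increments=[{"translation": [0, 0.3, 0], "twist": 0, "grip": 0}, {"translation": [0.3, 0, 0], "twist": 0, "grip": 0}, {"translation": [0.25, 0, 0], "twist": 0, "grip": 0}, {"translation": [0.05, 0, 0], "twist": 0, "grip": 0}, {"translation": [0.05, 0, 0], "twist": 0, "grip": 0}])

```text
clock: 17.05
tool_pos: [0.5108, -0.1083, 0.2153]
orientation: [-107.1, 89.9, 164.2]
wrist_force: [0.6, 0.7, -0.4]
opening: -0.0002
```

>>> jog_arm(increments=[{"translation": [0.04, 0, 0], "twist": 0, "grip": 0}, {"translation": [0.04, 0, 0], "twist": 0, "grip": 0}, {"translation": [0.04, 0, 0], "twist": 0, "grip": 0}, {"translation": [0.04, 0, 0], "twist": 0, "grip": 0}])

```text
clock: 17.45
tool_pos: [0.5113, -0.1083, 0.21]
orientation: [106.1, 90.0, 17.4]
wrist_force: [-1.5, 2.3, 3.5]
opening: -0.0003
```

>>> jog_arm(increments=[{"translation": [0.04, 0, 0], "twist": 0, "grip": 0}, {"translation": [0.04, 0, 0], "twist": 0, "grip": 0}, {"translation": [0.04, 0, 0], "twist": 0, "grip": 0}])

```text
clock: 17.75
tool_pos: [0.5118, -0.1087, 0.2043]
orientation: [64.5, 89.9, -24.2]
wrist_force: [-8.4, 1.9, 26.4]
opening: 0.0002
```

>>> jog_arm(increments=[{"translation": [0.03, 0, 0], "twist": 0, "grip": 0}, {"translation": [0, 0, 0], "twist": 0, "grip": 0}])

```text
clock: 17.95
tool_pos: [0.5119, -0.1087, 0.2043]
orientation: [51.5, 90.0, -37.2]
wrist_force: [-10.0, 2.5, 26.8]
opening: 0.0001
```

```bash
python3 - <<'E'
from h import *
s=r.sense();print(s["tool_pos"],s["wrist_force"].round(1))
im=get_image("side"); cv2.imwrite("pics/c20.png",cv2.resize(im[225:380,220:410,::-1],None,fx=4,fy=4,interpolation=cv2.INTER_CUBIC))
E
```

```text
[ 0.51194689 -0.10871302  0.20428445] [-10.    2.5  26.8]
```

View pics/c20.png

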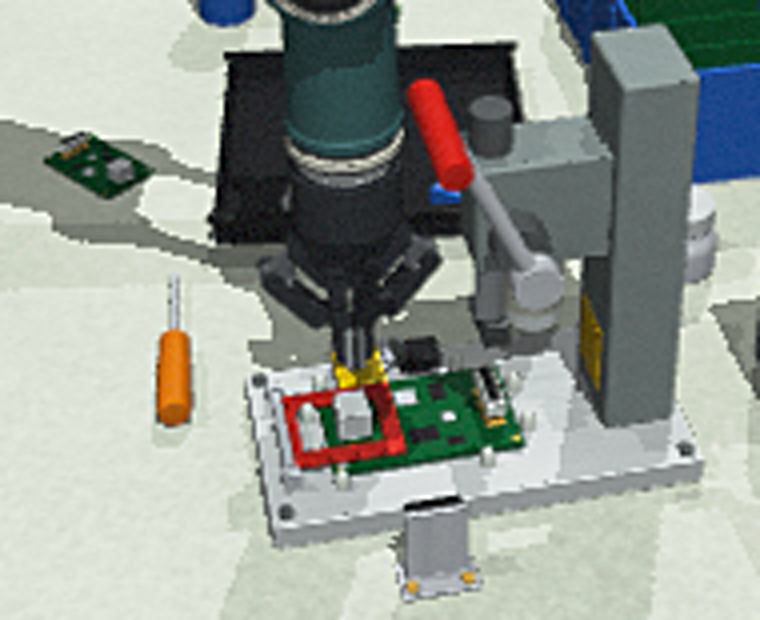

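>>> jog_arm(increments=[{"translation": [-0.3, 0, 0], "twist": 0, "grip": 0}, {"translation": [-0.8, 0, 0], "twist": 0, "grip": 0}, {"translation": [-0.9, 0, 0], "twist": 0, "grip": 0}, {"translation": [-0.9, 0, 0], "twist": 0, "grip": 0}, {"translation": [-0.9, 0, 0], "twist": 0, "grip": 0.6}])

```text
clock: 18.5
tool_pos: [0.5108, -0.1084, 0.3921]
orientation: [-8.1, 90.0, -96.7]
wrist_force: [0.9, -1.2, -0.3]
opening: 0.0131
```

>>> jog_arm(increments=[{"translation": [-0.9, 0, 0], "twist": 0, "grip": 0.6}, {"translation": [-0.9, 0, 0], "twist": 0, "grip": 0.6}, {"translation": [-0.9, 0, 0], "twist": 0, "grip": 0.6}, {"translation": [-0.6, 0, 0], "twist": 0, "grip": 0.6}, {"translation": [0, 0, 0], "twist": 0, "grip": 0.6}])

```text
clock: 19.0
tool_pos: [0.5117, -0.1086, 0.562]
orientation: [73.2, 89.4, -15.5]
wrist_force: [-0.3, 0.3, -0.3]
opening: 0.051
```

```bash
python3 - <<'E'
from h import *
s=r.sense();print(s["tool_pos"],s["wrist_force"].round(1),plan([.5415,-.298,.56],1.1))
im=get_image("side"); cv2.imwrite("pics/c21.png",cv2.resize(im[225:380,220:410,::-1],None,fx=4,fy=4,interpolation=cv2.INTER_CUBIC))
im=get_image("wrist"); cv2.imwrite("pics/w12.png",im[:,:,::-1])
c=camera_info("wrist"); np.savez("w12.npz",**c)
E
```

```text
[ 0.51165586 -0.10863783  0.5619798 ] [-0.3  0.3 -0.3] {'t': 19.0, 'units': [0.06, 0.51, 3.8], 'jaw': np.float64(1.31), 'twist': np.float64(0.03)}
```

View pics/c21.png

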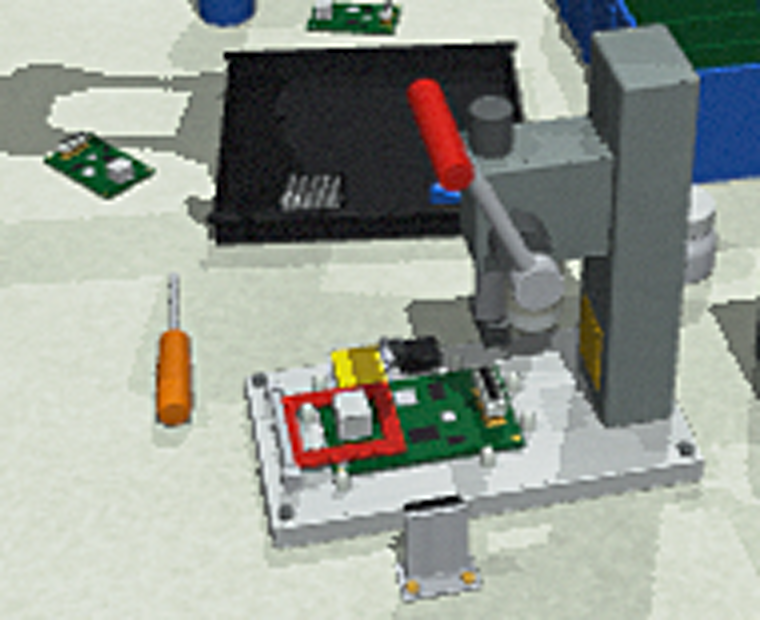

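View pics/w12.png

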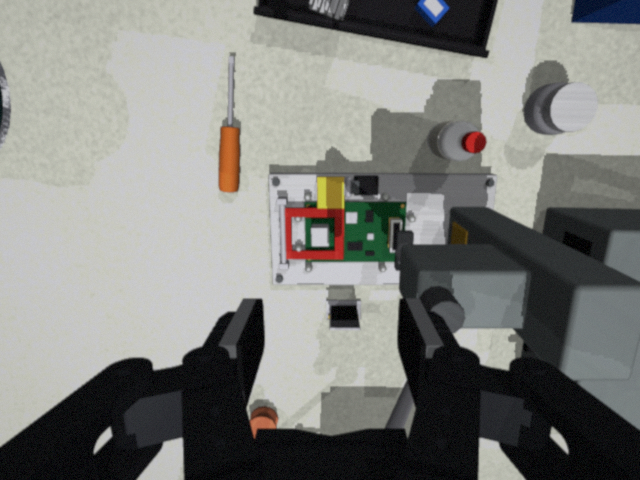

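>>> jog_arm(increments=[{"translation": [0, 0.1, 0.7], "twist": 0.03, "grip": 0.6}, {"translation": [0, 0.1, 0.9], "twist": 0, "grip": 0.6}, {"translation": [0, 0.1, 0.9], "twist": 0, "grip": 0.6}, {"translation": [0, 0.11, 0.8], "twist": 0, "grip": 0.6}, {"translation": [0, 0.1, 0.5], "twist": 0, "grip": 0.6}])

```text
clock: 19.6
tool_pos: [0.5402, -0.3006, 0.552]
orientation: [-112.9, 89.7, 158.1]
wrist_force: [0.0, -0.2, 0.8]
opening: 0.0513
```

>>> jog_arm(increments=[{"translation": [0, 0, 0], "twist": 0, "grip": 0.6}, {"translation": [0, 0, 0], "twist": 0, "grip": 0.6}, {"translation": [0, 0, 0], "twist": 0, "grip": 0.6}])

```text
clock: 19.9
tool_pos: [0.5403, -0.297, 0.5543]
orientation: [-132.2, 89.9, 138.9]
wrist_force: [0.3, -0.8, 0.4]
opening: 0.0512
```

```bash
python3 - <<'E'
from h import *
s=r.sense();print(s["tool_pos"],s["wrist_force"].round(1),plan([.5415,-.298,.49],1.1))
im=get_image("side"); cv2.imwrite("pics/c22.png",cv2.resize(im[150:380,220:460,::-1],None,fx=3,fy=2.6,interpolation=cv2.INTER_CUBIC))
im=get_image("wrist"); cv2.imwrite("pics/w13.png",im[:,:,::-1])
c=camera_info("wrist"); np.savez("w13.npz",**c)
p=np.array([.5465,-.1656,.020]); print(proj(c,w(p,[(-7.6,-77,335),(-7.6,-162,335)])))
E
```

```text
[ 0.54030093 -0.29702045  0.55425935] [ 0.3 -0.8  0.4] {'t': 19.9, 'units': [1.29, 0.03, 0.02], 'jaw': np.float64(1.15), 'twist': np.float64(0.01)}
[[335.11275112 168.63133117]
 [334.54736487 331.94826485]]
```

View pics/c22.png

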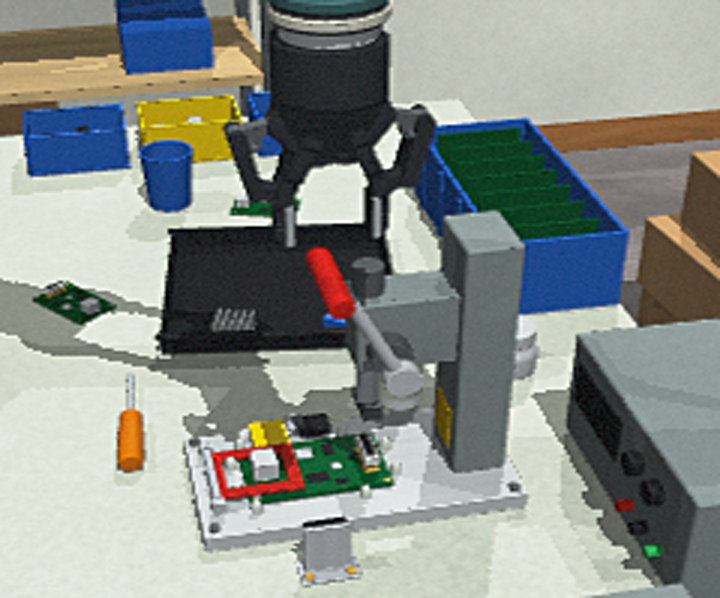

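View pics/w13.png

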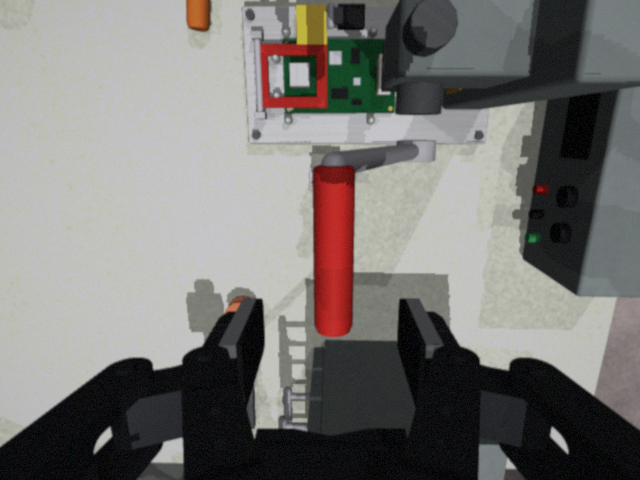

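>>> jog_arm(increments=[{"translation": [0.5, 0.03, 0.01], "twist": 0, "grip": 0.6}, {"translation": [0.5, 0, 0], "twist": 0, "grip": 0.6}, {"translation": [0.28, 0, 0], "twist": 0, "grip": 0.6}, {"translation": [0, 0, 0], "twist": 0, "grip": 0.6}, {"translation": [0, 0, 0], "twist": 0, "grip": 0.6}])

```text
clock: 20.5
tool_pos: [0.542, -0.2979, 0.4923]
orientation: [61.2, 90.0, -27.7]
wrist_force: [-0.5, -0.2, 0.4]
opening: 0.0511
```

```bash
python3 - <<'E'
from h import *
s=r.sense();print(s["tool_pos"],s["wrist_force"].round(1))
im=get_image("wrist"); cv2.imwrite("pics/w14.png",im[:,:,::-1])
im=get_image("side"); cv2.imwrite("pics/c23.png",cv2.resize(im[180:320,290:420,::-1],None,fx=4,fy=4,interpolation=cv2.INTER_CUBIC))
a=np.radians(65); 
for N in (20,30):
    th=a-1.255*np.arange(N+1)/N
    P=.16*np.c_[-np.cos(th),np.sin(th)]; d=np.diff(P,axis=0)/.05
    print(N,[(round(-z,2),round(x,2)) for x,z in d])
E
```

```text
[ 0.54198855 -0.29788831  0.49228367] [-0.5 -0.2  0.4]
20 [(np.float64(0.09), np.float64(-0.18)), (np.float64(0.1), np.float64(-0.17)), (np.float64(0.11), np.float64(-0.17)), (np.float64(0.12), np.float64(-0.16)), (np.float64(0.13), np.float64(-0.15)), (np.float64(0.14), np.float64(-0.14)), (np.float64(0.15), np.float64(-0.13)), (np.float64(0.16), np.float64(-0.12)), (np.float64(0.17), np.float64(-0.11)), (np.float64(0.17), np.float64(-0.1)), (np.float64(0.18), np.float64(-0.09)), (np.float64(0.18), np.float64(-0.08)), (np.float64(0.19), np.float64(-0.07)), (np.float64(0.19), np.float64(-0.06)), (np.float64(0.2), np.float64(-0.04)), (np.float64(0.2), np.float64(-0.03)), (np.float64(0.2), np.float64(-0.02)), (np.float64(0.2), np.float64(-0.01)), (np.float64(0.2), np.float64(0.01)), (np.float64(0.2), np.float64(0.02))]
30 [(np.float64(0.06), np.float64(-0.12)), (np.float64(0.06), np.float64(-0.12)), (np.float64(0.07), np.float64(-0.11)), (np.float64(0.07), np.float64(-0.11)), (np.float64(0.08), np.float64(-0.11)), (np.float64(0.08), np.float64(-0.11)), (np.float64(0.09), np.float64(-0.
[... 192 characters left out ...]
)), (np.float64(0.11), np.float64(-0.08)), (np.float64(0.11), np.float64(-0.07)), (np.float64(0.12), np.float64(-0.07)), (np.float64(0.12), np.float64(-0.06)), (np.float64(0.12), np.float64(-0.06)), (np.float64(0.12), np.float64(-0.05)), (np.float64(0.13), np.float64(-0.05)), (np.float64(0.13), np.float64(-0.04)), (np.float64(0.13), np.float64(-0.04)), (np.float64(0.13), np.float64(-0.03)), (np.float64(0.13), np.float64(-0.03)), (np.float64(0.13), np.float64(-0.02)), (np.float64(0.13), np.float64(-0.01)), (np.float64(0.13), np.float64(-0.01)), (np.float64(0.13), np.float64(-0.0)), (np.float64(0.13), np.float64(0.0)), (np.float64(0.13), np.float64(0.01)), (np.float64(0.13), np.float64(0.01))]
```

View pics/w14.png

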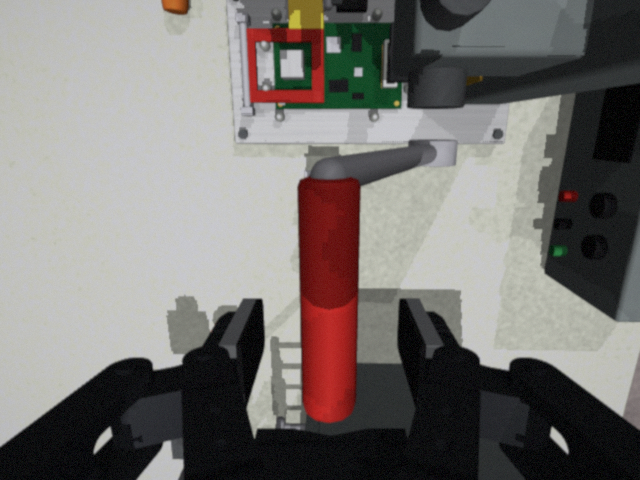

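View pics/c23.png

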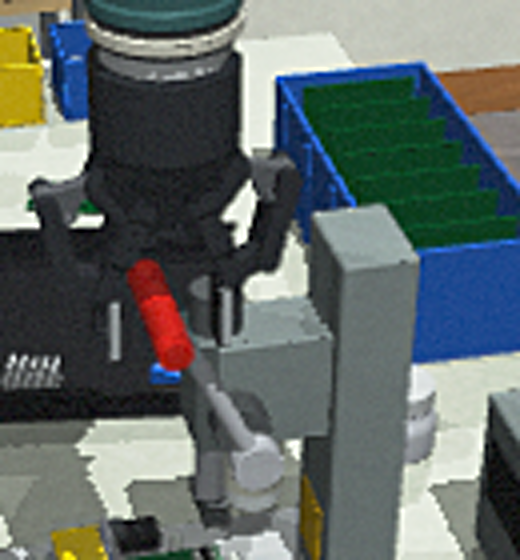

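>>> jog_arm(increments=[{"translation": [0.04, 0, 0], "twist": 0, "grip": 0.15}, {"translation": [0, 0, 0], "twist": 0, "grip": 0.1}, {"translation": [0, 0, 0], "twist": 0, "grip": 0.1}, {"translation": [0, 0, 0], "twist": 0, "grip": 0.1}], squeeze=80)

```text
clock: 21.0
tool_pos: [0.5415, -0.2984, 0.4906]
orientation: [-30.4, 90.0, -119.3]
wrist_force: [-5.2, 1.0, 4.4]
opening: 0.0174
```

>>> jog_arm(increments=[{"translation": [0.05, -0.09, 0], "twist": 0, "grip": 0.1}, {"translation": [0.1, -0.17, 0], "twist": 0, "grip": 0.1}, {"translation": [0.1, -0.17, 0], "twist": 0, "grip": 0.1}, {"translation": [0.12, -0.16, 0], "twist": 0, "grip": 0.1}])

```text
clock: 21.4
tool_pos: [0.5139, -0.2987, 0.4738]
orientation: [77.4, 89.5, -11.5]
wrist_force: [2.7, 2.1, 7.2]
opening: 0.0177
```

```bash
python3 - <<'E'
from h import *
s=r.sense();print(s["tool_pos"],s["wrist_force"].round(1),s["opening"])
im=get_image("side"); cv2.imwrite("pics/c24.png",cv2.resize(im[180:380,270:420,::-1],None,fx=3,fy=3,interpolation=cv2.INTER_CUBIC))
E
```

```text
[ 0.51388627 -0.29874568  0.47382249] [2.7 2.1 7.2] 0.017740663515493877
```

View pics/c24.png

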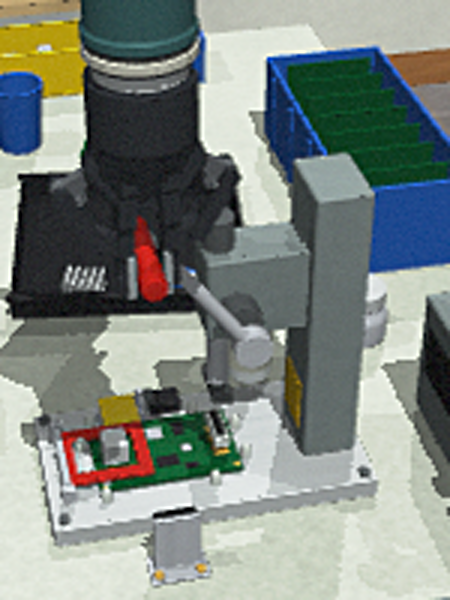

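>>> jog_arm(increments=[{"translation": [0.12, -0.16, 0], "twist": 0, "grip": 0.1}, {"translation": [0.13, -0.15, 0], "twist": 0, "grip": 0.1}, {"translation": [0.14, -0.14, 0], "twist": 0, "grip": 0.1}, {"translation": [0.15, -0.13, 0], "twist": 0, "grip": 0.1}, {"translation": [0.16, -0.12, 0], "twist": 0, "grip": 0.1}])

```text
clock: 21.95
tool_pos: [0.4789, -0.2996, 0.4374]
orientation: [77.6, 89.5, -11.3]
wrist_force: [5.8, 1.1, 5.5]
opening: 0.0173
```

```bash
cat > arc.py <<'E'
from h import *
def rep():
    s=r.sense(); p=np.array([.5465,-.1656,.020]); H=w(p,[(60,-131,190)])[0]
    d=s["tool_pos"]-[0,0,.155]-H; ca,sa=np.cos(p[2]),np.sin(p[2]); x=ca*d[0]+sa*d[1]
    a=np.degrees(np.arctan2(d[2],-x)); print("t",round(s["clock"],2),"ang",a.round(1),"lever",np.radians(65-a).round(3),"rad mm",(np.hypot(x,d[2])*1e3).round(1),"F",s["wrist_force"].round(1),"open",s["opening"].round(4),"z",s["tool_pos"][2].round(4))
rep()
E
python3 arc.py
```

```text
Traceback (most recent call last):
  File "arc.py", line 6, in <module>
    rep()
    ~~~^^
  File "arc.py", line 5, in rep
    a=np.degrees(np.arctan2(d[2],-x)); print("t",round(s["clock"],2),"ang",a.round(1),"lever",np.radians(65-a).round(3),"rad mm",(np.hypot(x,d[2])*1e3).round(1),"F",s["wrist_force"].round(1),"open",s["opening"].round(4),"z",s["tool_pos"][2].round(4))
                                                                                                                                                                                                      ^^^^^^^^^^^^^^^^^^
AttributeError: 'float' object has no attribute 'round'
```

```bash
sed -i 's/s\["opening"\].round(4)/round(s["opening"],4)/' arc.py; python3 arc.py
```

```text
t 21.95 ang 35.4 lever 0.517 rad mm 159.7 F [5.8 1.1 5.5] open 0.0173 z 0.4374
```

>>> jog_arm(increments=[{"translation": [0.17, -0.11, 0], "twist": 0, "grip": 0.1}, {"translation": [0.17, -0.1, 0], "twist": 0, "grip": 0.1}, {"translation": [0.18, -0.09, 0], "twist": 0, "grip": 0.1}, {"translation": [0.18, -0.08, 0], "twist": 0, "grip": 0.1}, {"translation": [0.19, -0.07, 0], "twist": 0, "grip": 0.1}])

```text
clock: 22.45
tool_pos: [0.4569, -0.3, 0.3934]
orientation: [80.4, 89.5, -8.5]
wrist_force: [5.6, 4.1, 9.5]
opening: 0.0176
```

```bash
python3 arc.py
```

```text
t 22.45 ang 17.6 lever 0.827 rad mm 159.8 F [5.6 4.1 9.5] open 0.0176 z 0.3934
```

>>> jog_arm(increments=[{"translation": [0.19, -0.06, 0], "twist": 0, "grip": 0.1}, {"translation": [0.19, -0.04, 0], "twist": 0, "grip": 0.1}, {"translation": [0.2, -0.03, 0], "twist": 0, "grip": 0.1}, {"translation": [0.2, -0.02, 0], "twist": 0, "grip": 0.1}, {"translation": [0.15, 0, 0], "twist": 0, "grip": 0.1}])

```text
clock: 22.95
tool_pos: [0.4486, -0.3003, 0.3463]
orientation: [75.8, 89.7, -13.1]
wrist_force: [-0.3, 2.2, 12.8]
opening: 0.0175
```

```bash
python3 arc.py
```

```text
t 22.95 ang 0.5 lever 1.126 rad mm 160.6 F [-0.3  2.2 12.8] open 0.0175 z 0.3463
```

>>> jog_arm(increments=[{"translation": [0.1, 0, 0], "twist": 0, "grip": 0.1}, {"translation": [0.1, 0, 0], "twist": 0, "grip": 0.1}, {"translation": [0.08, 0.01, 0], "twist": 0, "grip": 0.1}, {"translation": [0.04, 0, 0], "twist": 0, "grip": 0.1}])

```text
clock: 23.35
tool_pos: [0.4487, -0.3002, 0.3313]
orientation: [75.3, 89.8, -13.6]
wrist_force: [-2.9, 4.6, 14.6]
opening: 0.0178
```

```bash
python3 arc.py; python3 - <<'E'
from h import *
im=get_image("side"); cv2.imwrite("pics/c25.png",cv2.resize(im[180:380,270:420,::-1],None,fx=3,fy=3,interpolation=cv2.INTER_CUBIC))
E
```

```text
t 23.35 ang -4.9 lever 1.22 rad mm 161.1 F [-2.9  4.6 14.6] open 0.0178 z 0.3313
```

View pics/c25.png

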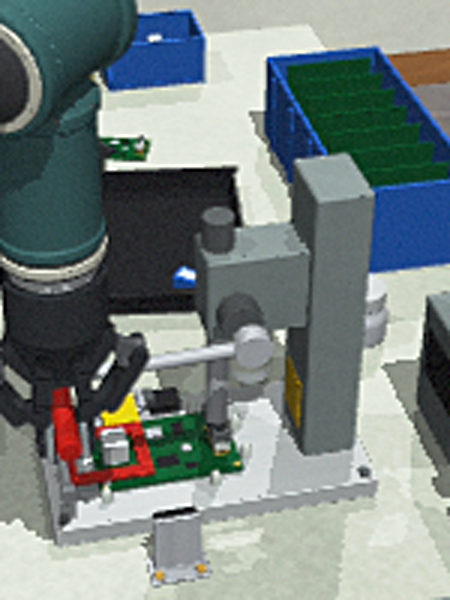

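>>> jog_arm(increments=[{"translation": [0.05, 0.01, 0], "twist": 0, "grip": 0.1}, {"translation": [0.05, 0, 0], "twist": 0, "grip": 0.1}, {"translation": [0, 0, 0], "twist": 0, "grip": 0.1}])

```text
clock: 23.7
tool_pos: [0.4489, -0.3002, 0.3269]
orientation: [75.0, 89.8, -13.9]
wrist_force: [-5.3, 5.4, 15.6]
opening: 0.0178
```

```bash
python3 arc.py
```

```text
t 23.7 ang -6.5 lever 1.247 rad mm 161.3 F [-5.3  5.4 15.6] open 0.0178 z 0.3269
```

>>> jog_arm(increments=[{"translation": [0.05, 0.01, 0], "twist": 0, "grip": 0.1}, {"translation": [0.04, 0, 0], "twist": 0, "grip": 0.1}, {"translation": [0, 0, 0], "twist": 0, "grip": 0.1}])

```text
clock: 24.0
tool_pos: [0.4493, -0.3004, 0.3209]
orientation: [62.8, 89.9, -26.1]
wrist_force: [0.2, 1.1, 8.7]
opening: 0.0179
```

```bash
python3 arc.py
```

```text
t 24.0 ang -8.6 lever 1.284 rad mm 161.7 F [0.2 1.1 8.7] open 0.0179 z 0.3209
```

>>> jog_arm(increments=[{"translation": [0.04, 0.01, 0], "twist": 0, "grip": 0.1}, {"translation": [0.04, 0, 0], "twist": 0, "grip": 0.1}, {"translation": [0, 0, 0], "twist": 0, "grip": 0.1}])

```text
clock: 24.3
tool_pos: [0.4497, -0.3004, 0.3173]
orientation: [65.0, 89.9, -24.0]
wrist_force: [-2.0, 2.0, 9.9]
opening: 0.0176
```

```bash
python3 arc.py; python3 - <<'E'
from h import *
im=get_image("side"); cv2.imwrite("pics/c26.png",cv2.resize(im[250:360,270:400,::-1],None,fx=6,fy=5,interpolation=cv2.INTER_CUBIC))
E
```

```text
t 24.3 ang -9.9 lever 1.307 rad mm 161.8 F [-2.   2.   9.9] open 0.0176 z 0.3173
```

View pics/c26.png

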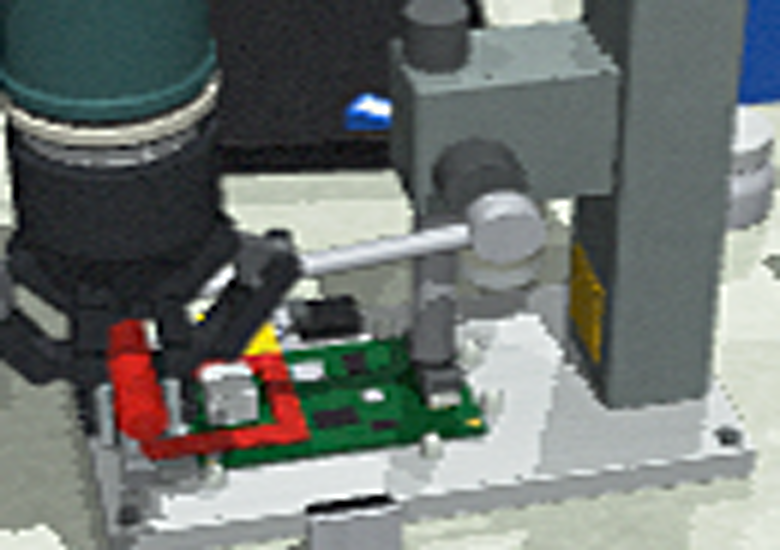

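```bash
python3 - <<'E'
from h import *
p=np.array([.5465,-.1656,.020]); c=camera_info("side")
for l in (1.0,1.1,1.15,1.2,1.25,1.3):
    a=np.radians(65)-l; L=[(60-160*np.cos(a),y,190+160*np.sin(a)) for y in (-162.5,-77.5)]+[(60-140*np.cos(a),-75,190+140*np.sin(a)),(60,-75,190)]
    q=proj(c,w(p,L)); print(l,((q-[270,250])*[6,5]).round().tolist())
L=[(50-9,-22,96.5-d) for d in (0,50,60)]; print(((proj(c,w(p,L))-[270,250])*[6,5]).round().tolist())
E
```

```text
1.0 [[137.0, 357.0], [105.0, 236.0], [155.0, 232.0], [498.0, 222.0]]
1.1 [[136.0, 385.0], [104.0, 263.0], [154.0, 255.0], [498.0, 222.0]]
1.15 [[136.0, 399.0], [105.0, 277.0], [154.0, 267.0], [498.0, 222.0]]
1.2 [[139.0, 413.0], [107.0, 290.0], [156.0, 278.0], [498.0, 222.0]]
1.25 [[142.0, 426.0], [110.0, 302.0], [158.0, 289.0], [498.0, 222.0]]
1.3 [[146.0, 439.0], [114.0, 315.0], [162.0, 300.0], [498.0, 222.0]]
[[420.0, 306.0], [420.0, 378.0], [420.0, 392.0]]
```

>>> jog_arm(increments=[{"translation": [0.05, 0.01, 0], "twist": 0, "grip": 0.1}, {"translation": [0.05, 0, 0], "twist": 0, "grip": 0.1}, {"translation": [0, 0, 0], "twist": 0, "grip": 0.1}])

```text
clock: 24.65
tool_pos: [0.4501, -0.3005, 0.3156]
orientation: [54.1, 89.9, -34.8]
wrist_force: [-10.3, 7.7, 29.1]
opening: 0.0179
```

```bash
python3 arc.py; python3 - <<'E'
from h import *
im=get_image("side"); cv2.imwrite("pics/c27.png",cv2.resize(im[250:360,270:400,::-1],None,fx=6,fy=5,interpolation=cv2.INTER_CUBIC))
E
```

```text
t 24.65 ang -10.5 lever 1.317 rad mm 161.8 F [-10.3   7.7  29.1] open 0.0179 z 0.3156
```

View pics/c27.png

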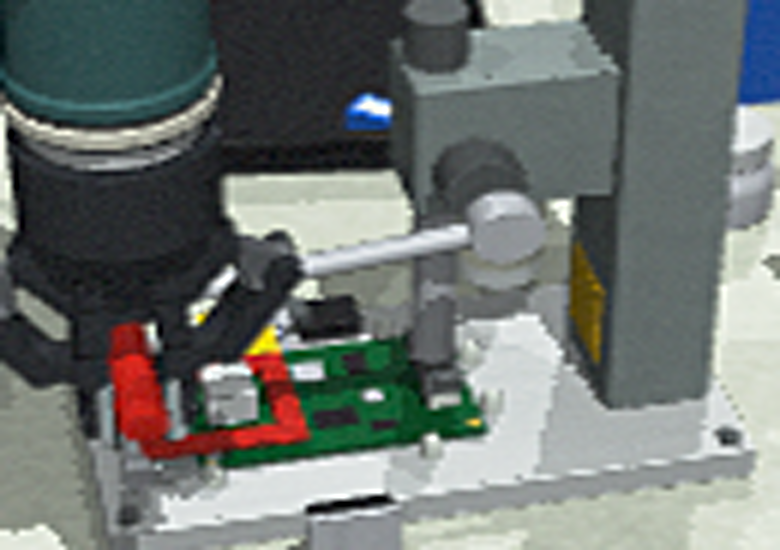

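>>> jog_arm(increments=[{"translation": [0.03, 0.01, 0], "twist": 0, "grip": 0.1}, {"translation": [0, 0, 0], "twist": 0, "grip": 0.1}, {"translation": [0, 0, 0], "twist": 0, "grip": 0.1}])

```text
clock: 25.0
tool_pos: [0.4502, -0.3004, 0.3153]
orientation: [21.3, 89.9, -67.7]
wrist_force: [-13.7, 9.2, 35.3]
opening: 0.0174
```

```bash
python3 arc.py; python3 - <<'E'
from h import *
im=get_image("scene"); cv2.imwrite("pics/c28.png",cv2.resize(im[240:385,190:350,::-1],None,fx=4,fy=4,interpolation=cv2.INTER_CUBIC))
im=get_image("wrist"); cv2.imwrite("pics/w15.png",im[:,:,::-1])
E
```

```text
t 25.0 ang -10.6 lever 1.319 rad mm 161.7 F [-13.7   9.2  35.3] open 0.0174 z 0.3153
```

View pics/c28.png

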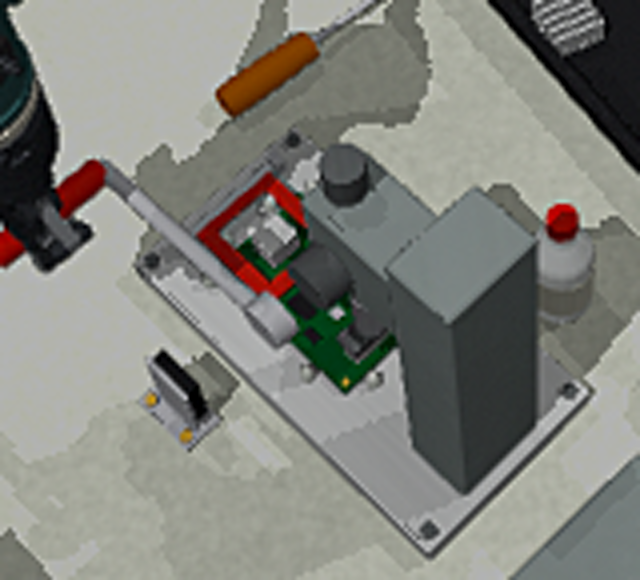

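View pics/w15.png

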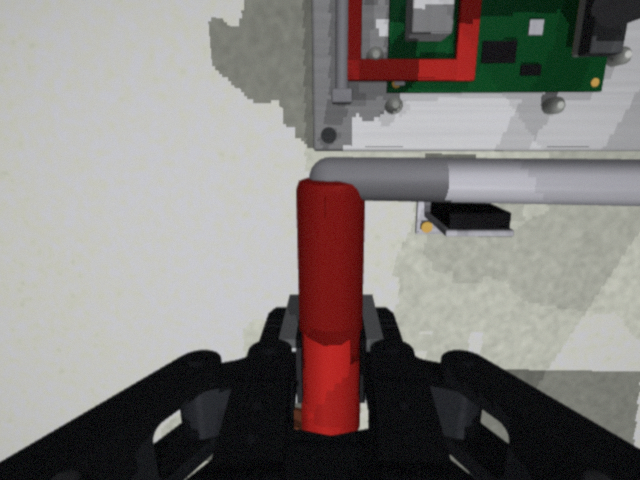

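>>> jog_arm(increments=[{"translation": [-0.08, -0.02, 0], "twist": 0, "grip": 0.1}, {"translation": [-0.1, -0.01, 0], "twist": 0, "grip": 0.1}, {"translation": [-0.13, -0.01, 0], "twist": 0, "grip": 0.1}, {"translation": [-0.13, 0, 0], "twist": 0, "grip": 0.1}, {"translation": [-0.13, 0, 0], "twist": 0, "grip": 0.1}])

```text
clock: 25.6
tool_pos: [0.4488, -0.3, 0.3376]
orientation: [119.6, 90.0, 30.8]
wrist_force: [3.2, 1.6, 3.5]
opening: 0.0175
```

```bash
sed -i 's/\[0,0,.155\]/[0,0,.145]/' arc.py; python3 arc.py;  python3 - <<'E'
from h import *
im=get_image("side"); cv2.imwrite("pics/c29.png",cv2.resize(im[250:360,270:400,::-1],None,fx=6,fy=5,interpolation=cv2.INTER_CUBIC))
E
```

```text
t 25.6 ang 0.9 lever 1.118 rad mm 160.4 F [3.2 1.6 3.5] open 0.0175 z 0.3376
```

View pics/c29.png

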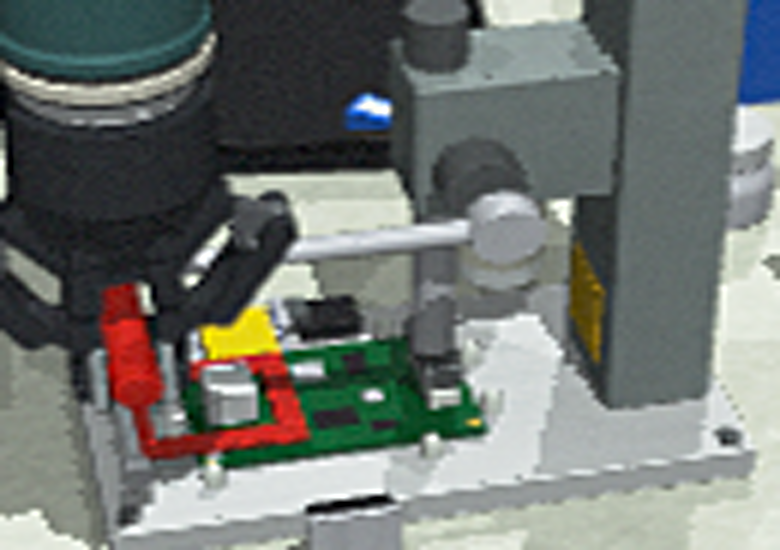

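>>> jog_arm(increments=[{"translation": [-0.13, 0.01, 0], "twist": 0, "grip": 0.1}, {"translation": [-0.13, 0.01, 0], "twist": 0, "grip": 0.1}, {"translation": [-0.13, 0.02, 0], "twist": 0, "grip": 0.1}, {"translation": [-0.13, 0.03, 0], "twist": 0, "grip": 0.1}, {"translation": [-0.13, 0.03, 0], "twist": 0, "grip": 0.1}])

```text
clock: 26.15
tool_pos: [0.4527, -0.2998, 0.3698]
orientation: [-111.4, 89.8, 159.8]
wrist_force: [-1.7, 1.0, 2.1]
opening: 0.0177
```

>>> jog_arm(increments=[{"translation": [-0.13, 0.04, 0], "twist": 0, "grip": 0.1}, {"translation": [-0.13, 0.04, 0], "twist": 0, "grip": 0.1}, {"translation": [-0.12, 0.05, 0], "twist": 0, "grip": 0.1}, {"translation": [-0.12, 0.05, 0], "twist": 0, "grip": 0.1}, {"translation": [-0.12, 0.06, 0], "twist": 0, "grip": 0.1}])

```text
clock: 26.65
tool_pos: [0.4628, -0.3002, 0.4014]
orientation: [-91.5, 89.5, 179.5]
wrist_force: [-16.1, -17.2, 5.6]
opening: 0.0178
```

```bash
python3 arc.py
```

```text
t 26.65 ang 24.4 lever 0.708 rad mm 160.7 F [-16.1 -17.2   5.6] open 0.0178 z 0.4014
```

```bash
python3 - <<'E'
from h import *
s,R=st();print(s["wrist_force"].round(1),s["wrist_torque"].round(2),R.round(3).tolist())
im=get_image("side"); cv2.imwrite("pics/c30.png",cv2.resize(im[200:360,260:420,::-1],None,fx=3.6,fy=3.6,interpolation=cv2.INTER_CUBIC))
im=get_image("wrist"); cv2.imwrite("pics/w16.png",im[:,:,::-1])
s,R=st();print(s["wrist_force"].round(1),s["wrist_torque"].round(2))
E
```

```text
[-16.1 -17.2   5.6] [-2.79  2.58 -0.58] [[-0.009, 1.0, 0.018], [0.0, 0.018, -1.0], [-1.0, -0.009, -0.0]]
[-13.4  -3.1   7.7] [-0.47  2.2  -1.18]
```

View pics/c30.png

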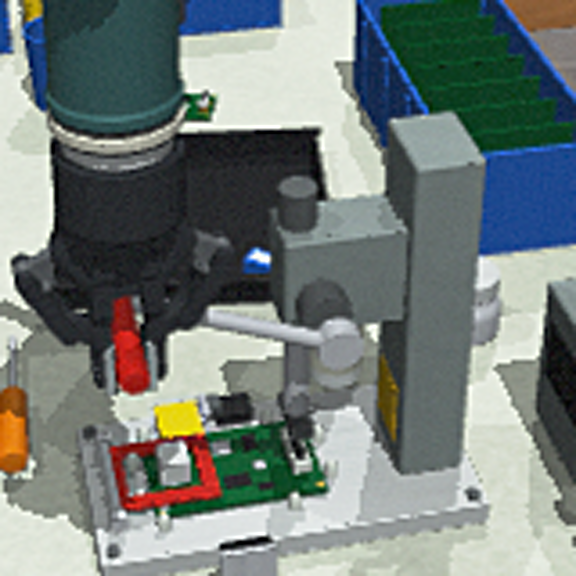

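View pics/w16.png

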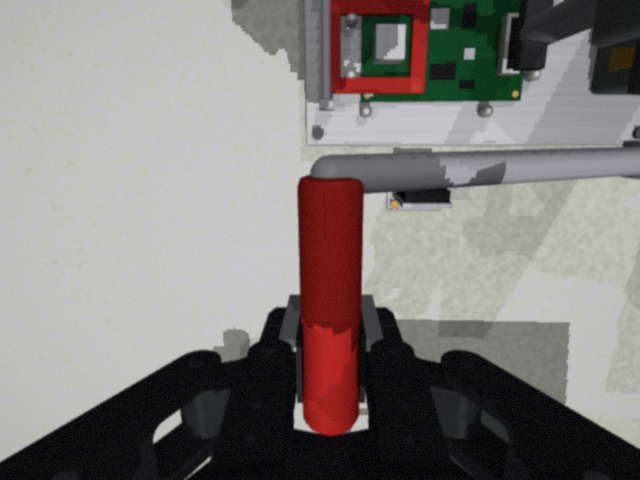

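>>> jog_arm(increments=[{"translation": [-0.11, 0.06, 0], "twist": 0, "grip": 0.1}, {"translation": [-0.11, 0.06, 0], "twist": 0, "grip": 0.1}, {"translation": [-0.11, 0.07, 0], "twist": 0, "grip": 0.1}, {"translation": [-0.11, 0.07, 0], "twist": 0, "grip": 0.1}, {"translation": [-0.11, 0.08, 0], "twist": 0, "grip": 0.1}], squeeze=40)

```text
clock: 27.25
tool_pos: [0.4779, -0.3, 0.4292]
orientation: [-90.1, 89.1, -178.9]
wrist_force: [-24.7, -1.6, 15.9]
opening: 0.0176
```

```bash
python3 arc.py
```

```text
t 27.25 ang 35.7 lever 0.512 rad mm 161.5 F [-24.7  -1.6  15.9] open 0.0176 z 0.4292
```

>>> jog_arm(increments=[{"translation": [-0.05, -0.02, 0], "twist": 0, "grip": 0.1}, {"translation": [-0.1, 0.07, 0], "twist": 0, "grip": 0.1}, {"translation": [-0.1, 0.08, 0], "twist": 0, "grip": 0.1}])

```text
clock: 27.55
tool_pos: [0.4856, -0.2994, 0.4416]
orientation: [-95.6, 89.3, 175.5]
wrist_force: [-14.3, -0.0, 6.2]
opening: 0.0177
```

```bash
python3 arc.py; python3 - <<'E'
from h import *
im=get_image("side"); cv2.imwrite("pics/c31.png",cv2.resize(im[200:360,260:420,::-1],None,fx=3.6,fy=3.6,interpolation=cv2.INTER_CUBIC))
im=get_image("scene"); cv2.imwrite("pics/c32.png",cv2.resize(im[210:355,170:330,::-1],None,fx=4,fy=4,interpolation=cv2.INTER_CUBIC))
E
```

```text
t 27.55 ang 40.8 lever 0.422 rad mm 163.2 F [-14.3  -0.    6.2] open 0.0177 z 0.4416
```

View pics/c31.png

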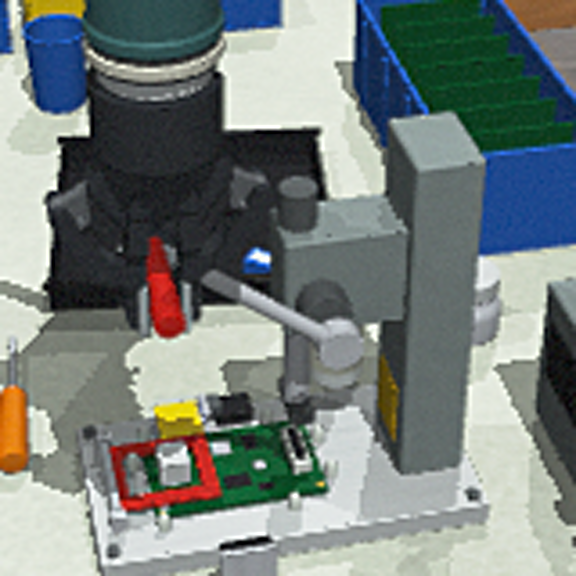

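View pics/c32.png

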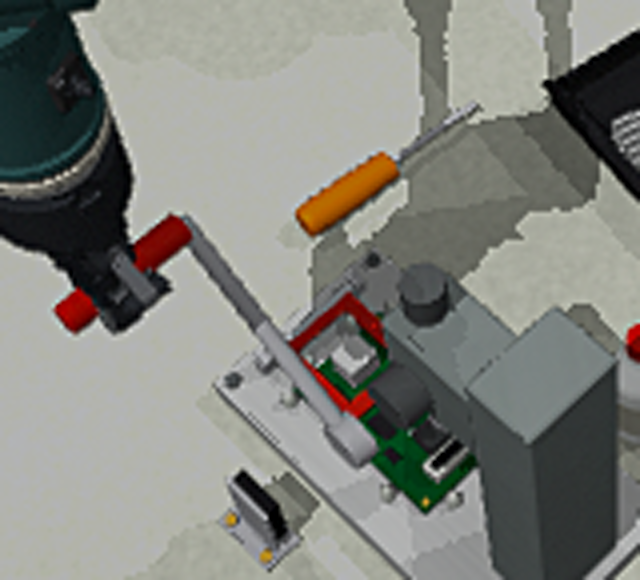

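>>> jog_arm(increments=[{"translation": [-0.1, 0.07, 0], "twist": 0, "grip": 0.1}, {"translation": [-0.1, 0.08, 0], "twist": 0, "grip": 0.1}, {"translation": [-0.09, 0.09, 0], "twist": 0, "grip": 0.1}, {"translation": [-0.09, 0.1, 0], "twist": 0, "grip": 0.1}])

```text
clock: 28.05
tool_pos: [0.503, -0.2994, 0.4621]
orientation: [-86.2, 89.5, -175.2]
wrist_force: [-15.7, -0.4, 12.2]
opening: 0.018
```

```bash
python3 arc.py
```

```text
t 28.05 ang 50.1 lever 0.26 rad mm 165.6 F [-15.7  -0.4  12.2] open 0.018 z 0.4621
```

>>> jog_arm(increments=[{"translation": [-0.08, 0.09, 0], "twist": 0, "grip": 0.1}, {"translation": [-0.08, 0.1, 0], "twist": 0, "grip": 0.1}, {"translation": [-0.07, 0.11, 0], "twist": 0, "grip": 0.1}, {"translation": [-0.07, 0.11, 0], "twist": 0, "grip": 0.1}])

```text
clock: 28.45
tool_pos: [0.5232, -0.2988, 0.4792]
orientation: [-84.7, 89.5, -173.6]
wrist_force: [-15.9, 1.9, 21.9]
opening: 0.0181
```

```bash
sed -i 's/\[0,0,.145\]/[0,0,.155]/' arc.py;python3 arc.py
```

```text
t 28.45 ang 57.4 lever 0.133 rad mm 159.4 F [-15.9   1.9  21.9] open 0.0181 z 0.4792
```

>>> jog_arm(increments=[{"translation": [-0.08, 0.08, 0], "twist": 0, "grip": 0.1}, {"translation": [-0.06, 0.1, 0], "twist": 0, "grip": 0.1}, {"translation": [-0.05, 0.08, 0], "twist": 0, "grip": 0.1}, {"translation": [0, 0, 0], "twist": 0, "grip": 0.1}])

```text
clock: 28.85
tool_pos: [0.538, -0.2984, 0.4896]
orientation: [-33.1, 89.9, -122.0]
wrist_force: [-9.6, 1.4, 17.2]
opening: 0.0177
```

```bash
python3 arc.py
```

```text
t 28.85 ang 63.8 lever 0.021 rad mm 161.2 F [-9.6  1.4 17.2] open 0.0177 z 0.4896
```

>>> jog_arm(increments=[{"translation": [-0.03, 0.03, 0], "twist": 0, "grip": 0.1}, {"translation": [-0.02, 0.03, 0], "twist": 0, "grip": 0.1}, {"translation": [0, 0.01, 0], "twist": 0, "grip": 0.1}, {"translation": [0, 0, 0], "twist": 0, "grip": 0.1}])

```text
clock: 29.25
tool_pos: [0.5411, -0.2983, 0.491]
orientation: [-65.0, 89.8, -154.0]
wrist_force: [-10.5, 1.6, 16.1]
opening: 0.0175
```

```bash
python3 arc.py
```

```text
t 29.25 ang 65.0 lever 0.0 rad mm 161.1 F [-10.5   1.6  16.1] open 0.0175 z 0.491
```

>>> jog_arm(increments=[{"translation": [-0.02, 0.02, 0], "twist": 0, "grip": 0.1}, {"translation": [0, 0, 0], "twist": 0, "grip": 0.1}])

```text
clock: 29.45
tool_pos: [0.542, -0.2984, 0.4914]
orientation: [-73.9, 89.7, -162.8]
wrist_force: [-9.8, 0.6, 14.2]
opening: 0.0175
```

```bash
python3 arc.py;python3 - <<'E'
from h import *
im=get_image("side"); cv2.imwrite("pics/c33.png",cv2.resize(im[200:360,260:420,::-1],None,fx=3.6,fy=3.6,interpolation=cv2.INTER_CUBIC))
E
```

```text
t 29.45 ang 65.3 lever -0.006 rad mm 161.1 F [-9.8  0.6 14.2] open 0.0175 z 0.4914
```

View pics/c33.png

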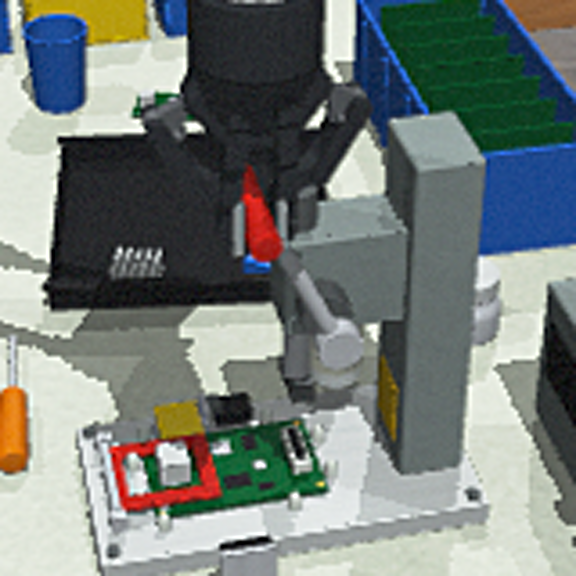

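>>> jog_arm(increments=[{"translation": [-0.02, 0.03, 0], "twist": 0, "grip": 0.1}, {"translation": [-0.01, 0.03, 0], "twist": 0, "grip": 0.1}, {"translation": [0, 0, 0], "twist": 0, "grip": 0.1}])

```text
clock: 29.8
tool_pos: [0.5434, -0.2985, 0.4915]
orientation: [-89.4, 89.4, -178.4]
wrist_force: [-17.4, -0.2, 11.7]
opening: 0.0179
```

```bash
python3 arc.py
```

```text
t 29.8 ang 65.8 lever -0.015 rad mm 160.6 F [-17.4  -0.2  11.7] open 0.0179 z 0.4915
```

>>> jog_arm(increments=[{"translation": [0, -0.02, 0], "twist": 0, "grip": 0.1}, {"translation": [0, 0, 0], "twist": 0, "grip": 0.25}, {"translation": [0, 0, 0], "twist": 0, "grip": 0.4}, {"translation": [0, 0, 0], "twist": 0, "grip": 0.6}, {"translation": [0, 0, 0], "twist": 0, "grip": 0.6}])

```text
clock: 30.3
tool_pos: [0.546, -0.298, 0.4893]
orientation: [-173.0, 90.0, 98.1]
wrist_force: [-0.6, 0.4, -0.4]
opening: 0.0509
```

>>> jog_arm(increments=[{"translation": [-0.4, 0, 0], "twist": 0, "grip": 0.6}, {"translation": [-0.6, 0, 0], "twist": 0, "grip": 0.6}, {"translation": [-0.6, 0, 0], "twist": 0, "grip": 0.6}, {"translation": [-0.4, 0, 0], "twist": 0, "grip": 0.6}, {"translation": [0, 0, 0], "twist": 0, "grip": 0.6}])

```text
clock: 30.8
tool_pos: [0.5463, -0.2981, 0.5937]
orientation: [60.8, 89.6, -28.0]
wrist_force: [0.9, -0.1, -0.7]
opening: 0.0514
```

```bash
python3 - <<'E'
from h import *
s=r.sense();print(s["clock"],s["tool_pos"],s["wrist_force"].round(1))
im=get_image("side"); cv2.imwrite("pics/c34.png",cv2.resize(im[200:360,260:420,::-1],None,fx=3.6,fy=3.6,interpolation=cv2.INTER_CUBIC))
im=get_image("wrist"); cv2.imwrite("pics/w17.png",im[:,:,::-1])
c=camera_info("wrist"); p=np.array([.5465,-.1656,.020]); print(proj(c,w(p,[(-7.6,-77,335),(-7.6,-162,335)])))
E
```

```text
30.8 [ 0.54628771 -0.29813615  0.59373167] [ 0.9 -0.1 -0.7]
[[323.78333741 159.92149413]
 [324.53666332 302.54651259]]
```

View pics/c34.png

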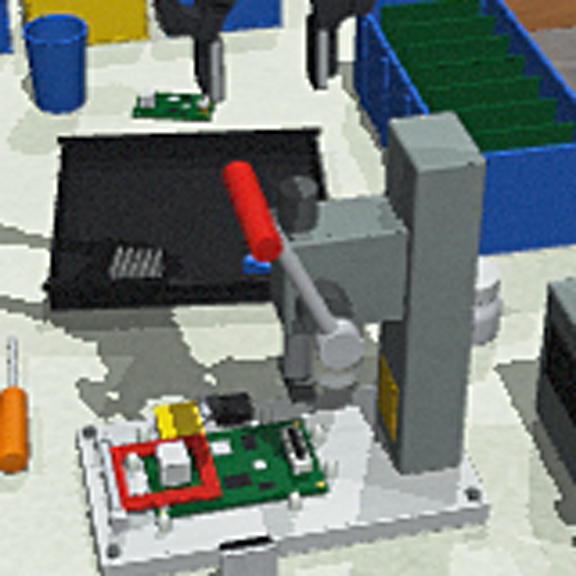

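View pics/w17.png

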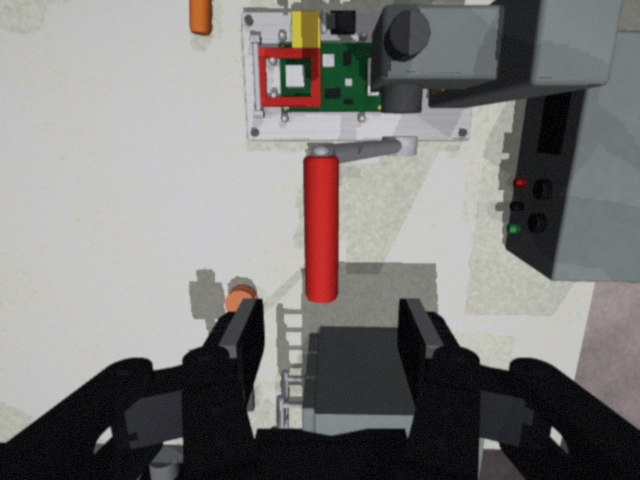

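```bash
python3 - <<'E'
from h import *
a=cv2.imread("pics/c21.png")  # scale 4 offset 220,225 ; before press
im=get_image("side")[:,:,::-1]
def crop(u0,u1,v0,v1): return u0,u1,v0,v1
A=a[(300-225)*4:(345-225)*4,(320-220)*4:(360-220)*4]
B=cv2.resize(im[225:380,220:410],None,fx=4,fy=4,interpolation=cv2.INTER_CUBIC)[(300-225)*4:(345-225)*4,(320-220)*4:(360-220)*4]
cv2.imwrite("pics/cmp.png",cv2.resize(np.hstack([A,B]),None,fx=2.4,fy=2.4,interpolation=cv2.INTER_CUBIC))
c=camera_info("side"); p=np.array([.5465,-.1656,.020])
for h in (45,37): print(h,((proj(c,w(p,[(43,-21,h),(57,-21,h),(57,21,h),(43,21,h)]))-[320,300])*9.6).round().tolist())
cv2.imwrite("pics/final_side.png",im)
E
```

```text
45 [[197.0, 246.0], [246.0, 238.0], [210.0, 141.0], [163.0, 148.0]]
37 [[197.0, 267.0], [246.0, 260.0], [210.0, 162.0], [163.0, 169.0]]
```

View pics/cmp.png

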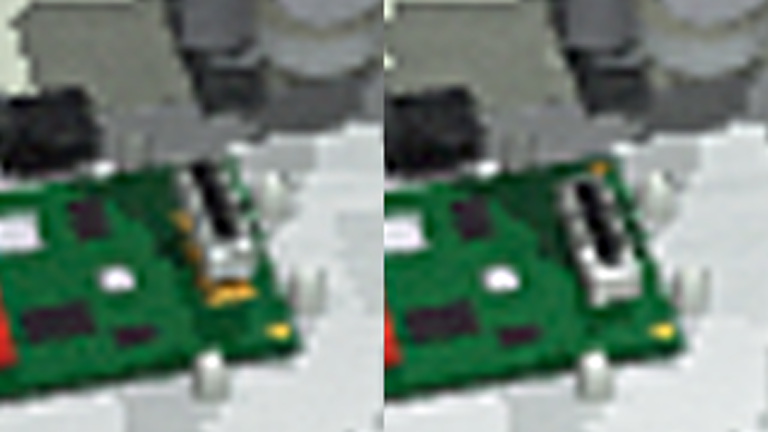

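```bash
python3 - <<'E'
import cv2,numpy as np
F=cv2.imread("pics/final_side.png")
B=cv2.resize(F[225:380,220:410],None,fx=4,fy=4,interpolation=cv2.INTER_CUBIC)
o=[]
for I in (cv2.imread("pics/c19.png"),cv2.imread("pics/c21.png"),B): o.append(I[320:480,260:420])
cv2.imwrite("pics/cmp2.png",cv2.resize(np.hstack(o),None,fx=1.6,fy=1.6))
E
```

```text
(no output)
```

View pics/cmp2.png

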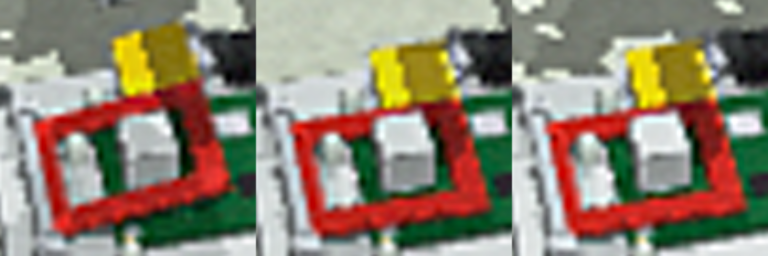

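The left panel shows the clamp resting on the catch before pressing. The middle panel (just after pressing) and the right panel (now) are identical and lower, so it is still latched. Handing in.

```bash
python3 -c "
from rig import r
s=r.sense();print(s['clock'],s['wrist_force'].round(1));print(r.close_job())"
```

```text
30.95 [ 0.4 -0.  -0.2]
the job is handed in; nothing more can be done
None
```

I finished the job in about 31 s of the 72 s allowed and handed it in.

**What I did:** I picked the largest board out of the tray by its can and laid it flat between the nest's eight posts. I swung the clamp over and pressed its tab until it snapped shut, at about 27 N. Then I pulled the handle to its stop, where the force rose stiffly to about 35 N, and eased it back to rest in about 5 s before letting go.

**Last checks:**
- **Connector:** it sits about 8 mm lower than before in the side view, with its pins hidden, so it is home.
- **Clamp:** it looks the same as just after it was latched.
- **Handle:** it is back at its rest position, and the gripper is clear with no force on the wrist.

**What did not go as expected:**
- **Clamp:** it stuck just past upright on the first push and needed a second one to fall onto the catch.
- **Handle:** the bar slipped about 10 mm in the pads near the bottom of the pull. Sideways forces reached about 25 N during the return because my path was 1–2 mm off the handle's circle.
- **Scene camera:** its first position estimates were 4–5 mm off from the wrist camera's, so I used the wrist camera's.

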